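Isolate the welding booth: cover off, red fuses out, cover back on

TASK

Isolate the welding booth for service: first swing the isolator lever fully over to off, then pinch the two snap tabs to unclip the yellow cover of the fuse strip and set it aside. Pull out every red fuse and put them all in the blue tray, leaving the grey fuses plugged in, then clip the cover back on and make sure it sits fully home with both tabs sprung out. Do not knock over the green can or the jar.

Things in the scene. Friction and masses are not known exactly. Their poses are not given: they have to be found in the camera images.
- strip: Fuse strip, fixed on the bench: grey plinth 110 mm (its x) x 260 mm (its y) x 20 mm high; along its middle a black block 30 x 202 mm, top 32 mm above the bench, with six sockets at y = -90, -54, -18, 18, 54, 90 mm, some perhaps empty. Origin on the bench under its centre, z up.
- cover: Yellow clip-on hood over the fuses, 44 mm (its x) x 216 mm (its y) x 62 mm high, 4 mm walls, open below, 160 g. Origin at the centre of its open underside, z up. Clipped on, it rests on the plinth, its y along the strip's y (either way round), with 3 mm of play. Lift straight up 60 mm to clear the fuses. To refit, lower it level, tabs pinched, let go; if not home, press its top (15 N).
- tab_a (a joint): snap tab on the cover's +x side: 0 = sprung out (hooked), 0.007 m = pressed fully in; about 3 N to start, 6.5 N at the end
- tab_b (a joint): snap tab on the cover's -x side: as tab_a
- tray: loose blue open tray 160 x 160 x 40 mm high, walls and floor 5 mm, 0.7 kg; origin at the centre of its underside, z up
- isolator (a joint): isolator lever: 0 = on (leans 0.55 rad towards its block's -x), 1.1 rad = fully off (leans as far towards +x); it stays where it is left, about 1 N at the knob moves it
- isolator_base: yellow block 70 x 50 x 25 mm that carries the isolator lever, fixed on the bench; origin at the centre of its underside; the lever pivots 22 mm above that about the block's y axis and swings towards +x to switch off
- isolator_tip (a point): centre of the red ball knob (26 mm diameter) on the end of the isolator lever, 85 mm from the pivot
- spray: bystander: green can 60 mm in diameter, 130 mm tall, standing; origin at the centre of its underside, z up its axis
- jar: bystander: amber jar with a steel lid, 70 mm in diameter, 90 mm tall, standing; origin at the centre of its underside, z up its axis
- red1: Red fuse (2 to 4 fitted; None if absent): body 28 mm (its x) x 16 (y) x 42 tall, below it a steel blade 22 x 8 mm, 28 long. Origin where the blade meets the body, z up through the body. 80 g. Plugged in: upright, origin 32 mm above the bench, x along the strip's x. A sprung ball holds the blade: it lets go at a straight pull of some 10 to 20 N; clear of the socket after 30 mm.
- red2: Red fuse (2 to 4 fitted; None if absent): body 28 mm (its x) x 16 (y) x 42 tall, below it a steel blade 22 x 8 mm, 28 long. Origin where the blade meets the body, z up through the body. 80 g. Plugged in: upright, origin 32 mm above the bench, x along the strip's x. A sprung ball holds the blade: it lets go at a straight pull of some 10 to 20 N; clear of the socket after 30 mm.
- red3: Red fuse (2 to 4 fitted; None if absent): body 28 mm (its x) x 16 (y) x 42 tall, below it a steel blade 22 x 8 mm, 28 long. Origin where the blade meets the body, z up through the body. 80 g. Plugged in: upright, origin 32 mm above the bench, x along the strip's x. A sprung ball holds the blade: it lets go at a straight pull of some 10 to 20 N; clear of the socket after 30 mm.
- red4: Red fuse (2 to 4 fitted; None if absent): body 28 mm (its x) x 16 (y) x 42 tall, below it a steel blade 22 x 8 mm, 28 long. Origin where the blade meets the body, z up through the body. 80 g. Plugged in: upright, origin 32 mm above the bench, x along the strip's x. A sprung ball holds the blade: it lets go at a straight pull of some 10 to 20 N; clear of the socket after 30 mm.
- grey1: Grey fuse, stays in: same size, origin and axes as the red ones
- grey2: Grey fuse, stays in: same size, origin and axes as the red ones
- strip_seat (a point): Where the cover's origin lies when it is clipped on: centre of the plinth's top, 20 mm above the bench. At the middle of each long side of the plinth a steel keeper bar, 44 mm long, lies 34.5 to 44 mm off the middle in the strip's x, its top 36.5 mm above the bench; it holds down one hook of the cover.
- cover_pinch (a point): Point midway between the two black ribbed snap tabs, 41 mm above the cover's underside. A tab stands outside each long side of the cover at mid length: 30 mm along y, 1 to 58 mm above the underside, outer faces 68 mm apart. Pinched along the cover's x to 54 mm apart, both hooks clear the keeper bars and the cover can be lifted by the pinched tabs; let go, they spring out.
There are look-alikes about, which are no part of the job. What is shaped like the cover but orange or turquoise is not meant.

How it is judged:
By the outcome, as a careful person would: the job done as asked, in the order asked, and still so for the second after the job is handed in, with the robot touching nothing.
Of red1, red2, red3, red4 only 2 to 4 are there at a start; the rules pass over those that are not, and their reading is None.
At some moment in a run one of tray may be knocked a few centimetres aside while the robot is not near it.
Once in a run the grip may slacken for a moment while it holds something.
It also fails if it takes over 210 s, if anything falls off the work surface, if the arm or the gripper's body presses on something with over 40 N, if the wrist force passes 120 N, or if a joint passes its speed limit or range.

ROBOT

A 7-joint arm with a two-finger parallel gripper is mounted at the origin on the work surface. World frame = base frame: x ahead of the robot, y to its left, z up, the work surface at z = 0. Lengths are in m, angles in rad, forces in N, time in s.
With the tool pointing down it reaches from about 0.425 to 0.825 m from the base axis. Payload 3.6 kg.
Tool frame: the origin (TCP) lies at the very end of the fingers, on their centre line; the grasp point (between the pads) lies 19 mm behind it; z points along the fingers, y is the direction in which the jaws open and shut (so a half turn about z gives the same grasp; the last joint's range is limited). The gripper opens to 85 mm and grips with 20 to 120 N. Pads are 22 mm wide; open, the fingers measure 114 mm over their backs; the gripper's body (76 mm by 85 mm) begins 54 mm behind the grasp point. The pads swing forward as they close: fully open they stand 13 mm farther back than shut.
Start: joints at [-1.153, 0.615, -0.013, 1.423, 0.008, 1.103, -0.04], TCP at [0.279, 0.587, 0.231] pointing down, gripper open.
Joint ranges: [-3.12, 3.12], [-0.3, 2.06], [-1.34, 1.32], [0.26, 2.42], [-1.36, 4.5], [0.01, 1.98], [-2.84, 2.84]. Speed limits (rad/s): [2.79, 2.79, 3.14, 3.14, 3.14, 3.14, 3.14].

INTERFACE

Orientations are given as [roll, pitch, yaw] about the fixed x, y, z axes, in that order (R = Rz(yaw) Ry(pitch) Rx(roll)).
In Python, from plant import telemetry, capture, ctrl gives the robot as it stands.
- The arm moves only by the tool step_arm, never from a script. Its argument "motion" is a list of rows, each a list of 6 numbers: the shift along the world's x, y, z each as a share of 30 mm, from -1 to 1, then the turn, a rotation vector about the world's x, y, z each as a share of 30 degrees, from -1 to 1. A call has 1 to 8 rows; each row shifts and turns the commanded pose from where the row before left it; what a row does not reach is not made up. A row lasts 1/10 s, in which the tool goes at most 50 mm and 8.59 degrees, less where a joint would pass 70% of its speed; a pose out of reach is approached as far as the arm can. A call with a number of a shift or a turn outside -1 to 1 is refused whole. A call with a gripper value outside its range is refused whole. "jaw" is the gripper's target within -1 to 1 (shut at 1, half-way at 0, fully open at -1), set as the call begins (left out, the last holds). The fingers move at their own pace and stop on an object; "newtons" is the grip in N (left out, the last holds). Time passes only in rows, so rows that do not move let the fingers close. It gives the time, the measured TCP pose, the force and the opening at its end, in the units of the state.
- telemetry.read_state(): the state, without advancing time (a new reading comes with each control period).
- capture(name): name is "side" or "top" or "wrist"; returns a dict with "pixels" (480x640x3 uint8, blue, green, red), "range_z" (480x640 float32, m along the optical axis (not along the pixel's ray), 0 where there is no reading), "fx", "fy", "cx", "cy" (pixels), "origin" and "rotation" of the camera in the world. Camera axes: x right, y down, z forward; pixel columns grow to the right and rows downward; lengths in m; the calibration is good to about 2 mm. A picture is of the moment at which its call begins.
- ctrl.finish_job(): hands the job in, once; it reports no verdict.
The state is a dict: "time": time; "joints": joint angles; "qvel": joint speeds; "joint_efforts": joint torques, N m; "ee_pos": TCP position; "tcp_rot": TCP orientation; "force": force on the tool from outside, world axes, zero at the start; "wrist_torque": the same for the moment, N m; "grip_width": finger opening in m.
Only numpy, scipy, OpenCV 4.12 (cv2) and the standard library are available. Lean on these libraries where they do the work, as an engineer would, in place of code of your own. Each camera call takes 0.05 s, during which the arm holds its last target.

## Working session

There is one attempt and no reset: what is moved stays moved. The work goes in short steps, Python scripts to look and compute and a tool call to move; the robot and the scene stay as the last step left them, time stands still between calls to the robot, and variables do not carry over. Pictures are saved under pics/ and viewed, and the job is handed in when it is done.

Besides the shell and the picture viewer there is one more tool, called after ">>>" by a JSON object that holds its "name" and its "arguments". step_arm: Moves the arm, as the interface text tells. Shift numbers are shares of 30 mm and turn numbers shares of 30 degrees, none past 1 either way. Its arguments: {"type":"object","properties":{"motion":{"type":"array","items":{"type":"array","items":{"type":"number","minimum":-1,"maximum":1}}},"jaw":{"type":"number"},"newtons":{"type":"number"}},"required":["motion"]}

```bash
ls; mkdir -p pics; python3 - <<'E'
from plant import telemetry, capture, ctrl
import cv2, pickle
print(telemetry.read_state())
for n in ("side","top","wrist"):
    c=capture(n); cv2.imwrite(f"pics/{n}0.png",c["pixels"]); pickle.dump(c,open(f"pics/{n}0.pkl","wb"))
    print(n,c["fx"],c["fy"],c["cx"],c["cy"],c["origin"],c["rotation"])
E
```

```text
pics
{'time': 0.0, 'joints': array([-1.15347592,  0.61593705, -0.01261271,  1.42490253,  0.00808639,
        1.10337008, -0.0404199 ]), 'qvel': array([ 8.96325414e-04, -3.11013760e-03, -1.36040083e-04,  9.83412789e-05,
       -1.86301521e-03,  3.00848758e-04,  1.07908594e-03]), 'joint_efforts': array([-1.01449964e-04, -4.69216847e+01,  2.59160511e-01, -1.71036315e+01,
        9.91953886e-03,  9.65997751e-03,  1.13678513e-05]), 'ee_pos': array([0.27876995, 0.58634726, 0.23012535]), 'tcp_rot': array([-3.13902563e+00,  2.68004365e-05,  2.69780979e+00]), 'force': array([-0.33600237,  0.41047632, -1.010876  ]), 'wrist_torque': array([-0.01054804,  0.01860067,  0.0486432 ]), 'grip_width': 0.08544449610583292}
side 578.5645715545675 578.5645715545675 315.99653918036734 236.37451431472687 [ 0.3553044  -1.07955446  0.91037074] [-2.22266885 -0.02406488 -0.0483202 ]
top 461.7835693198793 461.7835693198793 324.0680610219314 239.71082644406266 [ 0.34683103 -0.01000002  1.1833442 ] [-3.07039954e+00 -1.00140930e-03 -1.55084997e+00]
wrist 417.3655813150215 417.3655813150215 320.5031356855976 236.88631969159343 [0.20367292 0.6235527  0.37243991] [2.81210375e+00 2.38562341e-03 1.12681605e+00]
```

View pics/top0.png

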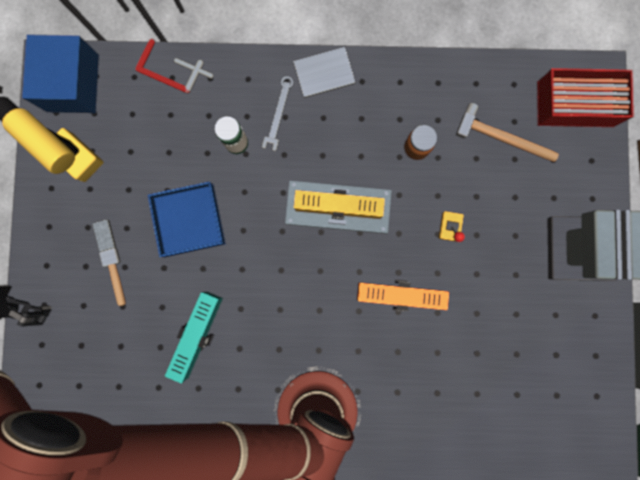

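View pics/side0.png

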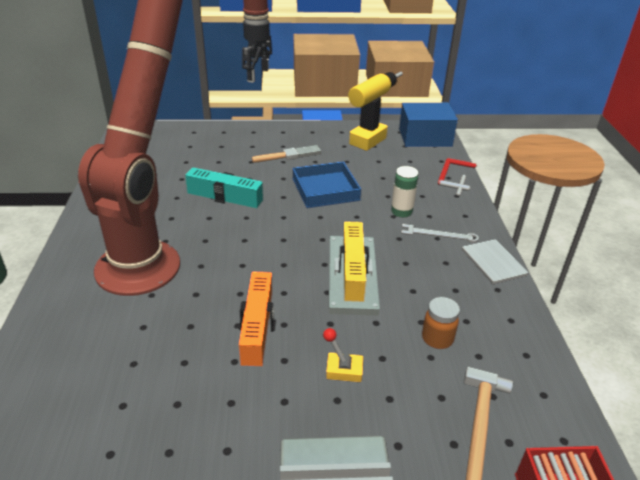

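View pics/wrist0.png

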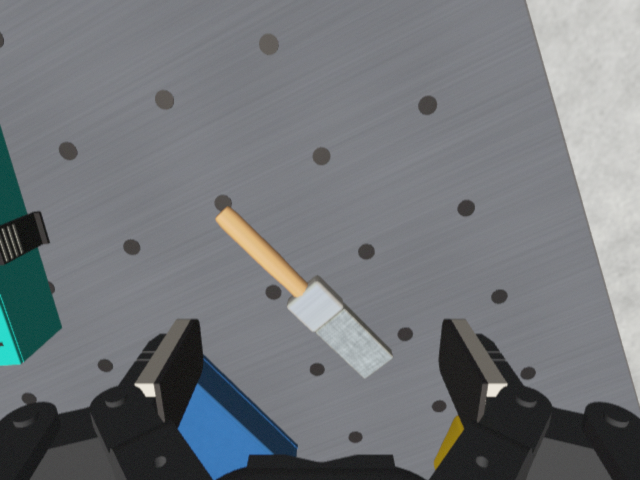

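The yellow hood on the grey plinth at top (340,205) is the cover. The look-alikes are orange (403,297) and turquoise (192,338). The tray is the open blue one at (186,219), not the blue box at (58,73). The isolator is the yellow block with the red knob at (453,226), not the drill at (50,140). The can is at (230,133) and the jar at (421,141). I'll check crops and measure next.

```bash
cat > h.py <<'E'
import numpy as np, cv2, pickle
from scipy.spatial.transform import Rotation as R
from plant import telemetry, capture, ctrl
def cloud(c):
    z=c["range_z"].astype(float); v,u=np.mgrid[:480,:640]
    p=np.dstack([(u-c["cx"])/c["fx"]*z,(v-c["cy"])/c["fy"]*z,z])
    M=R.from_euler("xyz",c["rotation"]).as_matrix()
    w=p@M.T+np.array(c["origin"]); w[z==0]=np.nan
    return w
def proj(c,P):
    M=R.from_euler("xyz",c["rotation"]).as_matrix()
    q=(np.atleast_2d(P)-c["origin"])@M
    return np.c_[q[:,0]/q[:,2]*c["fx"]+c["cx"],q[:,1]/q[:,2]*c["fy"]+c["cy"]]
def snap(n,tag,crop=None,scale=1):
    c=capture(n); pickle.dump(c,open(f"pics/{n}{tag}.pkl","wb"))
    save(c,f"pics/{n}{tag}.png",crop,scale); return c
def save(c,f,crop=None,scale=1):
    im=c["pixels"]
    if crop: x0,y0,x1,y1=crop; im=im[y0:y1,x0:x1]
    if scale!=1: im=cv2.resize(im,None,fx=scale,fy=scale,interpolation=cv2.INTER_CUBIC)
    cv2.imwrite(f,im)
def rect(P):
    (cx,cy),(w,h),a=cv2.minAreaRect((P[:,:2]*1000).astype(np.float32)); return np.round([cx,cy,w,h,a],1)
def hsv(c): return cv2.cvtColor(c["pixels"],cv2.COLOR_BGR2HSV)
def st():
    s=telemetry.read_state(); print("t",round(s["time"],2),"p",np.round(s["ee_pos"],4),"rpy",np.round(np.degrees(s["tcp_rot"]),2),"F",np.round(s["force"],1),"w",round(s["grip_width"],4)); return s
E
python3 - <<'E'
from h import *
c=pickle.load(open("pics/top0.pkl","rb")); w=cloud(c); H=hsv(c)
save(c,"pics/topc.png",(270,160,480,320),3.5)
print("table z",np.nanmedian(w[270:330,450:540,2]))
def box(name,x0,y0,x1,y1,hl,hh,smin=120,vmin=60,z=(0.003,1)):
    m=np.zeros((480,640),bool); m[y0:y1,x0:x1]=1
    m&=(H[...,0]>=hl)&(H[...,0]<=hh)&(H[...,1]>smin)&(H[...,2]>vmin)&(w[...,2]>z[0])&(w[...,2]<z[1])
    P=w[m]; print(name,len(P),rect(P),"z",np.round(np.percentile(P[:,2],[2,50,98])*1000,1)); return P
box("cover",280,180,400,240,20,35,z=(.07,1))
box("orange",350,270,460,330,5,18,z=(.05,1))
box("tray",140,175,235,265,100,125,z=(.03,1))
box("isobase",435,205,470,250,20,35,z=(.018,.035))
box("knob",445,225,470,245,0,8,z=(.04,1)); 
m=np.zeros((480,640),bool); m[175:240,280:400]=1
m&=(w[...,2]>.012)&(w[...,2]<.028); print("plinth",rect(w[m]))
for n,(x0,y0,x1,y1) in dict(can=(205,110,255,160),jar=(400,120,445,165)).items():
    q=w[y0:y1,x0:x1].reshape(-1,3); q=q[q[:,2]>q[:,2].max()-.02] if 0 else q[q[:,2]>np.nanmax(q[:,2])-.012]; print(n,rect(q),np.nanmedian(q[:,2]))
for n,uv in dict(blk=(0,0)).items(): pass
E
```

```text
table z -0.00011798426003384321
cover 1618 [514.9 -43.  214.3  47.   84.8] z [76.4 81.9 86.1]
orange 1647 [ 294.5 -204.2  216.1   45.9   85.1] z [57.5 61.8 66. ]
tray 606 [474.5 338.5 160.4 161.9  13.2] z [30.7 38.5 43.6]
isobase 372 [ 471.7 -330.3   49.4   70.4   80.4] z [19.8 24.9 30.3]
knob 77 [ 438.3 -324.1   23.5   18.2   18.1] z [100.6 109.7 114.7]
plinth [515.7 -44.4 260.5 110.9  85.8]
can [677.9 221.3  53.1  53.5   5.9] 0.1298799221933047
jar [ 678.4 -245.7   60.1   58.9    5.4] 0.09015002974004416
```

View pics/topc.png

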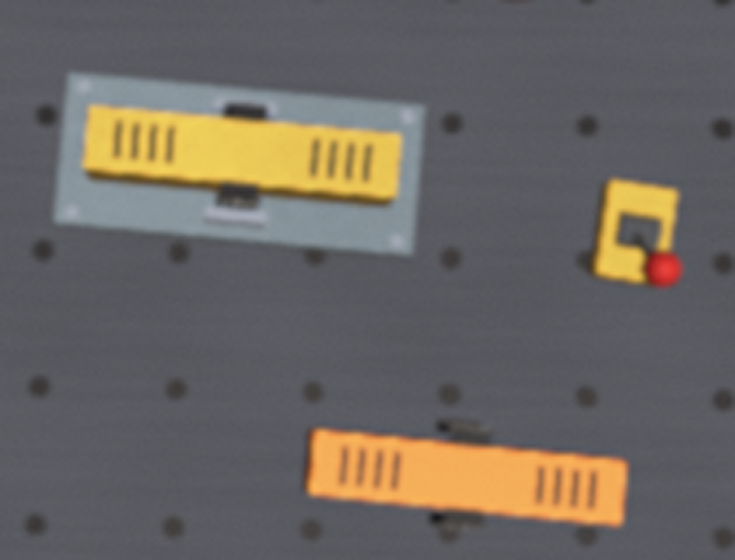

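The crop confirms it: the yellow hood is clipped on the grey plinth, with tabs at mid length and keepers visible. The orange one lies loose on the bench. Next I'll check the knob from the side camera.

```bash
python3 - <<'E'
from h import *
for n,win in dict(side=(310,320,350,350),top=(445,225,475,248)).items():
    c=pickle.load(open(f"pics/{n}0.pkl","rb")); w=cloud(c); H=hsv(c); x0,y0,x1,y1=win
    m=np.zeros((480,640),bool); m[y0:y1,x0:x1]=1
    m&=((H[...,0]<8)|(H[...,0]>172))&(H[...,1]>130)
    v,u=np.nonzero(m); print(n,u.mean(),v.mean(),len(u),np.nanmedian(w[m],0))
    # point on the ray at centroid + 9mm... : center depth = median + ~9mm
    M=R.from_euler("xyz",c["rotation"]).as_matrix()
    d=M@np.array([(u.mean()-c["cx"])/c["fx"],(v.mean()-c["cy"])/c["fy"],1]); o=np.array(c["origin"])
    print(" at z=.0945",o+d*(.0945-o[2])/d[2])
c=pickle.load(open("pics/side0.pkl","rb")); w=cloud(c); H=hsv(c)
m=np.zeros((480,640),bool); m[345:385,320:370]=1
m&=(H[...,0]>20)&(H[...,0]<35)&(H[...,1]>120)&(w[...,2]>.019)&(w[...,2]<.03); print(rect(w[m]))
m=np.zeros((480,640),bool); m[215:305,335:375]=1
m&=(H[...,0]>20)&(H[...,0]<35)&(H[...,1]>120)&(w[...,2]>.076); print("cover side",rect(w[m]),np.median(w[m][:,2]))
E
```

```text
side 329.31060606060606 334.1136363636364 132 [ 0.4356989  -0.33152078  0.10697892]
 at z=.0945 [ 0.43712761 -0.31936949  0.0945    ]
top 458.9878048780488 236.5 82 [ 0.43726495 -0.32377275  0.10957309]
 at z=.0945 [ 0.43848967 -0.3285144   0.0945    ]
[ 468.9 -332.5   53.3   69.    83. ]
cover side [513.1 -43.9 223.1  46.6  85. ] 0.08027082136966479
```

>>> {"name": "step_arm", "arguments": {"motion": [[1,-1,0,0,0,-0.28],[1,-1,0,0,0,-0.28],[1,-1,0,0,0,-0.28],[1,-1,0,0,0,-0.28],[1,-1,0,0,0,-0.28],[1,-1,0,0,0,-0.28],[1,-1,0,0,0,-0.28],[0.7,-1,0,0,0,-0.28]], "jaw": 1}}

```text
time: 0.95
ee_pos: [0.5119, 0.345, 0.231]
tcp_rot: [3.141, 0.001, 1.518]
force: [0.3, 0.6, -0.2]
grip_width: -0.0
```

>>> {"name": "step_arm", "arguments": {"motion": [[0,-1,0,0,0,0],[0,-1,0,0,0,0],[0,-1,0,0,0,0],[0,-1,0,0,0,0],[0,-1,0,0,0,0],[0,-1,0,0,0,0],[0,-1,0,0,0,0],[0,-1,0,0,0,0]]}}

```text
time: 1.75
ee_pos: [0.5097, 0.1058, 0.2311]
tcp_rot: [-3.141, 0.0, 1.525]
force: [0.7, -0.3, 0.3]
grip_width: -0.0001
```

>>> {"name": "step_arm", "arguments": {"motion": [[0,-1,0,0,0,0],[0,-1,0,0,0,0],[0,-1,0,0,0,0],[0,-1,0,0,0,0],[-0.6,-1,0,0,0,0],[-0.6,-1,0,0,0,0],[-0.6,-1,0,0,0,0],[-0.6,-1,0,0,0,0]]}}

```text
time: 2.55
ee_pos: [0.4371, -0.134, 0.2312]
tcp_rot: [-3.141, -0.0, 1.525]
force: [0.1, 0.1, 0.8]
grip_width: -0.0
```

>>> {"name": "step_arm", "arguments": {"motion": [[-0.6,-1,0,0,0,0],[-0.6,-1,0,0,0,0],[-0.6,-1,0,0,0,0],[0,-1,0,0,0,0],[0,-1,0,0,0,0],[0,-1,0,0,0,0],[0,0,0,0,0,0],[0,0,0,0,0,0]]}}

```text
time: 3.35
ee_pos: [0.3836, -0.313, 0.2309]
tcp_rot: [-3.141, -0.001, 1.524]
force: [-0.7, 0.7, 0.7]
grip_width: 0.0003
```

Down to z≈0.09, behind the knob.

>>> {"name": "step_arm", "arguments": {"motion": [[-0.1,-0.1,-1,0,0,0],[-0.1,-0.1,-1,0,0,0],[0,0,-1,0,0,0],[0,0,-1,0,0,0],[0,0,-0.7,0,0,0],[0,0,0,0,0,0],[0,0,0,0,0,0]]}}

```text
time: 4.05
ee_pos: [0.3785, -0.318, 0.0906]
tcp_rot: [-3.141, -0.001, 1.527]
force: [0.0, -0.6, 0.5]
grip_width: 0.0001
```

```bash
python3 - <<'E'
from h import *
st(); snap("side","1",(250,260,450,410),4); snap("wrist","1")
E
```

```text
t 4.05 p [ 0.3785 -0.318   0.0906] rpy [-1.7999e+02 -5.0000e-02  8.7460e+01] F [ 0.  -0.6  0.5] w 0.0001
```

View pics/side1.png

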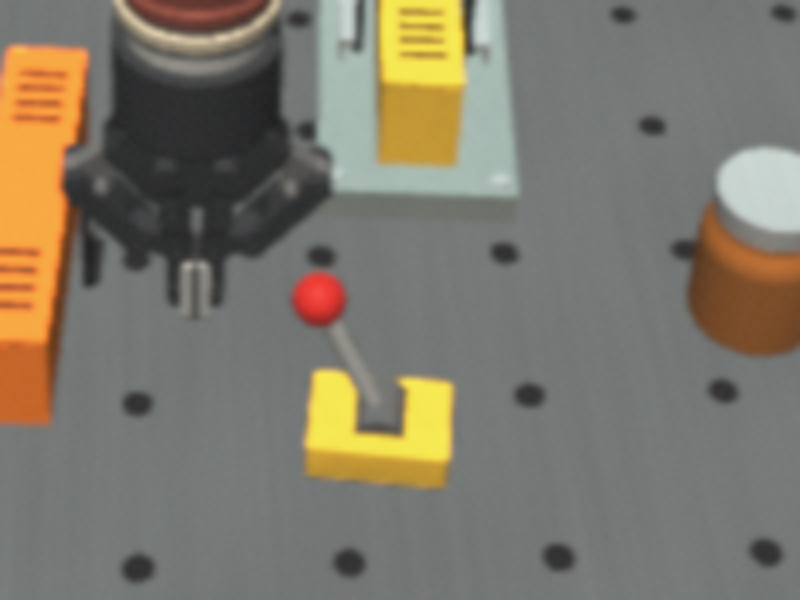

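View pics/wrist1.png

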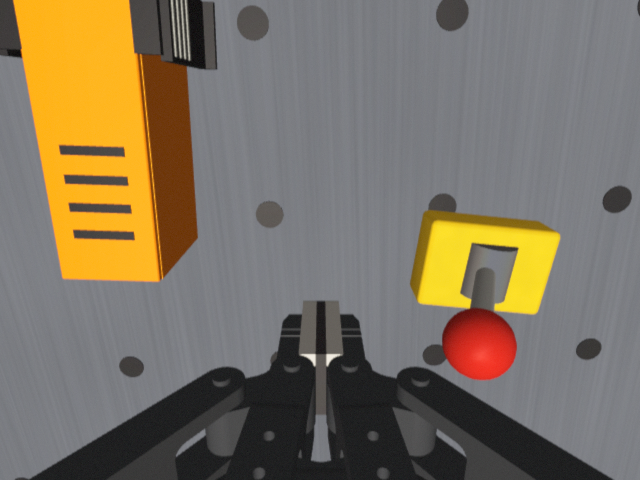

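>>> {"name": "step_arm", "arguments": {"motion": [[0.6,-0.1,0,0,0,0],[0.6,-0.1,0,0,0,0],[0.6,-0.1,0,0,0,0],[0.6,-0.1,0,0,0,0],[0.5,-0.1,0,0,0,0],[0,0,0,0,0,0]]}}

```text
time: 4.75
ee_pos: [0.468, -0.334, 0.0916]
tcp_rot: [3.138, 0.002, 1.528]
force: [0.0, 0.7, 0.1]
grip_width: -0.0001
```

>>> {"name": "step_arm", "arguments": {"motion": [[0.4,-0.05,-0.05,0,0,0],[0.3,-0.05,-0.1,0,0,0],[0,0,0,0,0,0]]}}

```text
time: 5.05
ee_pos: [0.4869, -0.3371, 0.0856]
tcp_rot: [3.141, 0.0, 1.526]
force: [-0.8, -0.5, 1.1]
grip_width: 0.0002
```

```bash
python3 - <<'E'
from h import *
st(); snap("side","2",(250,260,450,410),4)
E
```

```text
t 5.05 p [ 0.4869 -0.3371  0.0856] rpy [1.7998e+02 3.0000e-02 8.7420e+01] F [-0.8 -0.5  1.1] w 0.0002
```

View pics/side2.png

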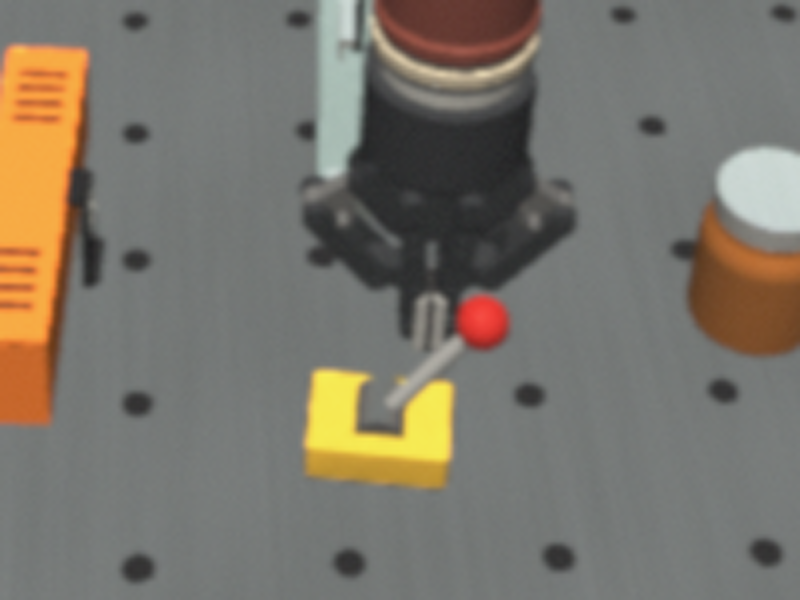

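The lever now leans toward +x, with the knob at crop (483,322). I'll push until it meets the stop.

>>> {"name": "step_arm", "arguments": {"motion": [[0.15,-0.02,0,0,0,0],[0.15,-0.02,0,0,0,0],[0,0,0,0,0,0]]}}

```text
time: 5.4
ee_pos: [0.4882, -0.3373, 0.0853]
tcp_rot: [-3.128, -0.005, 1.523]
force: [-10.6, 2.5, 7.4]
grip_width: 0.0001
```

>>> {"name": "step_arm", "arguments": {"motion": [[0.15,-0.02,0,0,0,0],[0,0,0,0,0,0]]}}

```text
time: 5.6
ee_pos: [0.4885, -0.3373, 0.0853]
tcp_rot: [-3.121, -0.008, 1.521]
force: [-17.4, 4.2, 13.3]
grip_width: -0.0
```

At the stop: 17 N with no further travel. I'll back off and rise.

>>> {"name": "step_arm", "arguments": {"motion": [[-0.5,0,0,0,0,0],[-0.7,0,0,0,0,0],[-0.5,0,0.5,0,0,0],[0,0,1,0,0,0],[0,0,1,0,0,0],[0,0,1,0,0,0],[0,0,1,0,0,0],[0.3,1,0.4,0,0,0]], "jaw": -1}}

```text
time: 6.4
ee_pos: [0.4566, -0.3147, 0.2367]
tcp_rot: [3.136, 0.008, 1.516]
force: [0.3, 0.1, -0.7]
grip_width: 0.0854
```

>>> {"name": "step_arm", "arguments": {"motion": [[0.3,1,0,0,0,0],[0.3,1,0,0,0,0],[0.3,1,0,0,0,0],[0.3,1,0,0,0,0],[0.3,1,0,0,0,0],[0.3,1,0,0,0,0],[0.2,1,0,0,0,0],[0,0.5,0,0,0,-0.05]]}}

```text
time: 7.2
ee_pos: [0.5186, -0.0798, 0.2327]
tcp_rot: [3.141, -0.002, 1.503]
force: [0.1, 0.0, -0.4]
grip_width: 0.0857
```

```bash
python3 - <<'E'
from h import *
st(); c=snap("side","3"); snap("wrist","3")
w=cloud(c);H=hsv(c)
m=np.zeros((480,640),bool); m[310:365,310:390]=1
m&=((H[...,0]<8)|(H[...,0]>172))&(H[...,1]>130); v,u=np.nonzero(m); print(u.mean(),v.mean(),np.nanmedian(w[m],0))
E
```

```text
t 7.2 p [ 0.5186 -0.0798  0.2327] rpy [ 1.7996e+02 -1.4000e-01  8.6100e+01] F [ 0.1  0.  -0.4] w 0.0857
370.1578947368421 339.9323308270677 [ 0.5116537  -0.34272224  0.10083668]
```

View pics/side3.png

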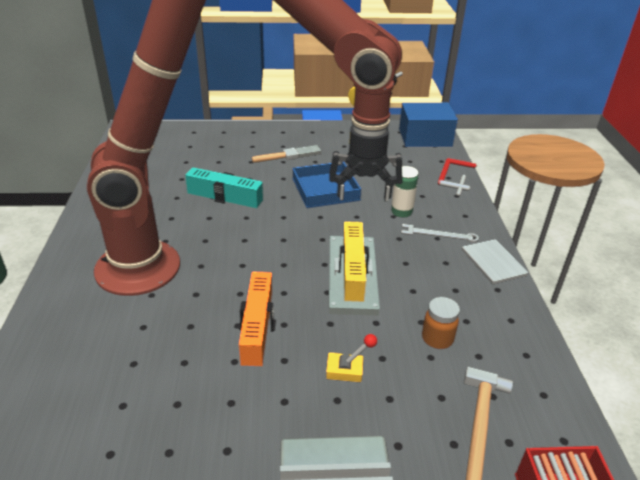

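View pics/wrist3.png

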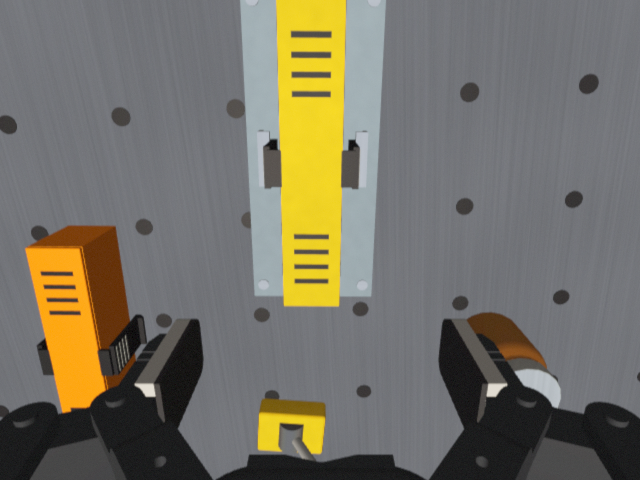

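The side view shows the lever leaning fully to +x: knob pixel (370,340), position ≈(0.512,-0.337). The wrist view shows the cover with tabs at (272,165) and (351,165). I'll measure it from the wrist.

```bash
python3 - <<'E'
from h import *
c=pickle.load(open("pics/wrist3.pkl","rb")); w=cloud(c); H=hsv(c)
m=np.zeros((480,640),bool); m[0:310,260:370]=1
m&=(H[...,0]>20)&(H[...,0]<35)&(H[...,1]>120)&(w[...,2]>.078); P=w[m]
print(rect(P),np.median(P[:,2]))
# edges at rows
for r in (60,120,165,220,280):
    q=w[r][m[r]]; print(r,np.round(q[:,0].min(),4),np.round(q[:,0].max(),4),np.round(q[:,1].mean(),4))
# line fit of mid
a=np.array([[w[r][m[r]][:,1].mean(),(w[r][m[r]][:,0].min()+w[r][m[r]][:,0].max())/2] for r in range(5,300)])
print("x=",np.polyfit(a[:,0],a[:,1],1))
m2=np.zeros((480,640),bool); m2[135:190,255:370]=1; m2&=(H[...,1]<90)&(H[...,2]<110)&(w[...,2]>.06)
P=w[m2]; 
for n,s in (("L",P[:,0]<.515),("R",P[:,0]>.515)): print(n,P[s].min(0).round(4),P[s].max(0).round(4),len(P[s]))
m=np.zeros((480,640),bool); m[0:300,240:400]=1; m&=(w[...,2]>.014)&(w[...,2]<.026); print("plinth",rect(w[m]))
E
```

```text
[513.7 -43.1 213.5  44.1  85.8] 0.08152169681090252
60 0.4979 0.5405 0.0285
120 0.4947 0.5381 -0.009
165 0.4931 0.5351 -0.0393
220 0.4898 0.5323 -0.0794
280 0.4861 0.5291 -0.1273
x= [0.0731965  0.51690426]
L [ 0.4796 -0.0538  0.06  ] [ 0.4927 -0.0241  0.0835] 655
R [ 0.5351 -0.0589  0.0623] [ 0.5485 -0.0288  0.084 ] 658
plinth [513.4 -47.9 247.8 110.4  85.7]
```

>>> {"name": "step_arm", "arguments": {"motion": [[-0.08,0.6,0,0,0,0],[-0.08,0.65,0,0,0,0],[0,0,-1,0,0,0],[0,0,-1,0,0,0],[0,0,-1,0,0,0],[0,0,-1,0,0,0],[0,0,0,0,0,0],[0,0,0,0,0,0]]}}

```text
time: 8.1
ee_pos: [0.513, -0.0477, 0.1132]
tcp_rot: [3.141, 0.001, 1.497]
force: [-0.6, 0.1, 0.4]
grip_width: 0.0853
```

```bash
python3 - <<'E'
from h import *
st(); c=snap("side","4",(280,180,440,320),5); snap("wrist","4")
E
```

```text
t 8.1 p [ 0.513  -0.0477  0.1132] rpy [1.7999e+02 5.0000e-02 8.5770e+01] F [-0.6  0.1  0.4] w 0.0853
```

View pics/side4.png

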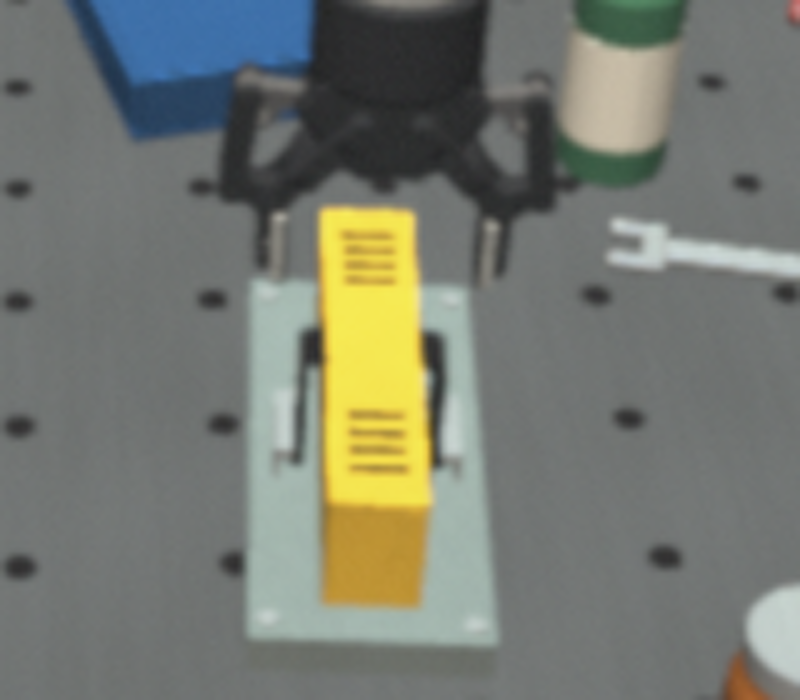

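View pics/wrist4.png

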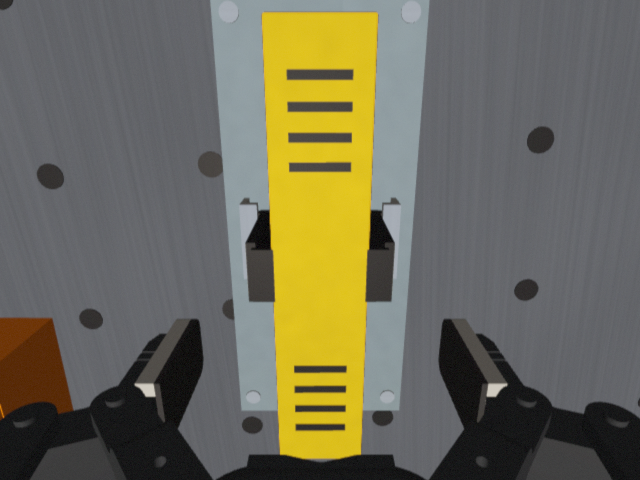

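Both views show the fingers straddling the cover. Wrist: cover centreline about u=320, tabs at (260,272) and (380,272). I'll correct y by +5 mm and lower.

>>> {"name": "step_arm", "arguments": {"motion": [[0,0.18,-0.8,0,0,0],[0,0,-0.8,0,0,0],[0,0,-0.7,0,0,0],[0,0,0,0,0,0],[0,0,0,0,0,0]]}}

```text
time: 8.7
ee_pos: [0.5138, -0.0413, 0.0451]
tcp_rot: [3.139, 0.0, 1.499]
force: [0.2, 0.0, 0.2]
grip_width: 0.0853
```

>>> {"name": "step_arm", "arguments": {"motion": [[0,0,0,0,0,0],[0,0,0,0,0,0],[0,0,0,0,0,0],[0,0,0,0,0,0],[0,0,0,0,0,0],[0,0,0,0,0,0]], "jaw": 1, "newtons": 40}}

```text
time: 9.3
ee_pos: [0.5141, -0.0411, 0.0463]
tcp_rot: [3.138, -0.001, 1.499]
force: [-1.9, 0.2, 10.0]
grip_width: 0.0517
```

```bash
python3 - <<'E'
from h import *
st(); c=snap("side","5",(280,180,440,320),5); snap("wrist","5")
E
```

```text
t 9.3 p [ 0.5141 -0.0411  0.0463] rpy [ 1.7977e+02 -4.0000e-02  8.5860e+01] F [-1.9  0.2 10. ] w 0.0517
```

View pics/side5.png

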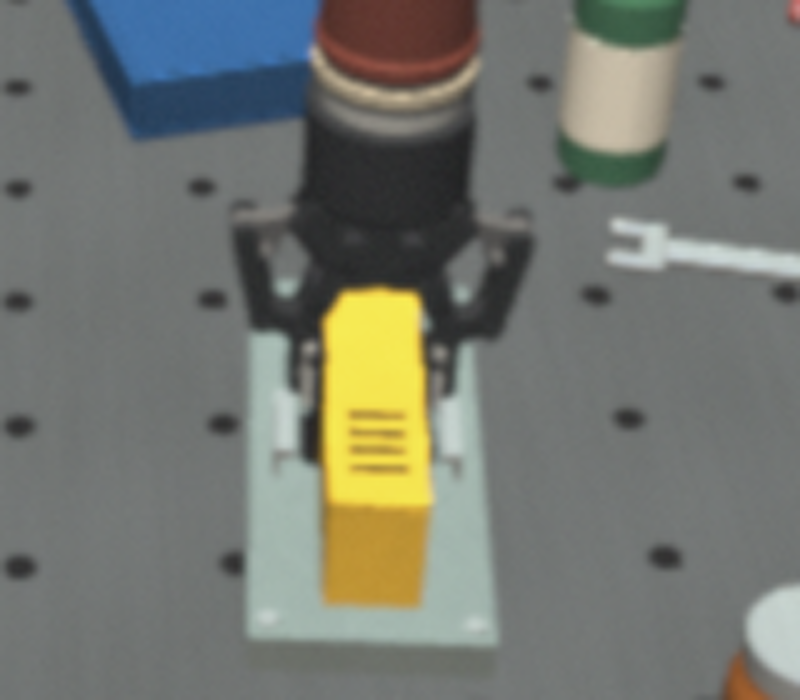

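View pics/wrist5.png

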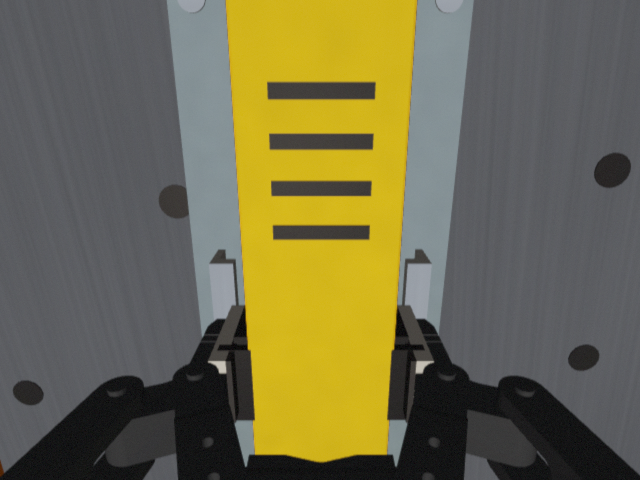

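The tabs are pinched, with the pads flush on both at (240,380) and (402,380) in the wrist view and width 52 mm. Lifting straight up.

>>> {"name": "step_arm", "arguments": {"motion": [[0,0,0.2,0,0,0],[0,0,0.3,0,0,0],[0,0,0.3,0,0,0],[0,0,0,0,0,0]]}}

```text
time: 9.8
ee_pos: [0.5137, -0.041, 0.0692]
tcp_rot: [3.139, 0.0, 1.499]
force: [0.1, -0.1, -2.1]
grip_width: 0.0502
```

```bash
python3 - <<'E'
from h import *
st(); c=snap("side","6",(280,180,440,320),5)
E
```

```text
t 9.8 p [ 0.5137 -0.041   0.0692] rpy [179.84   0.    85.88] F [ 0.1 -0.1 -2.1] w 0.0502
```

View pics/side6.png

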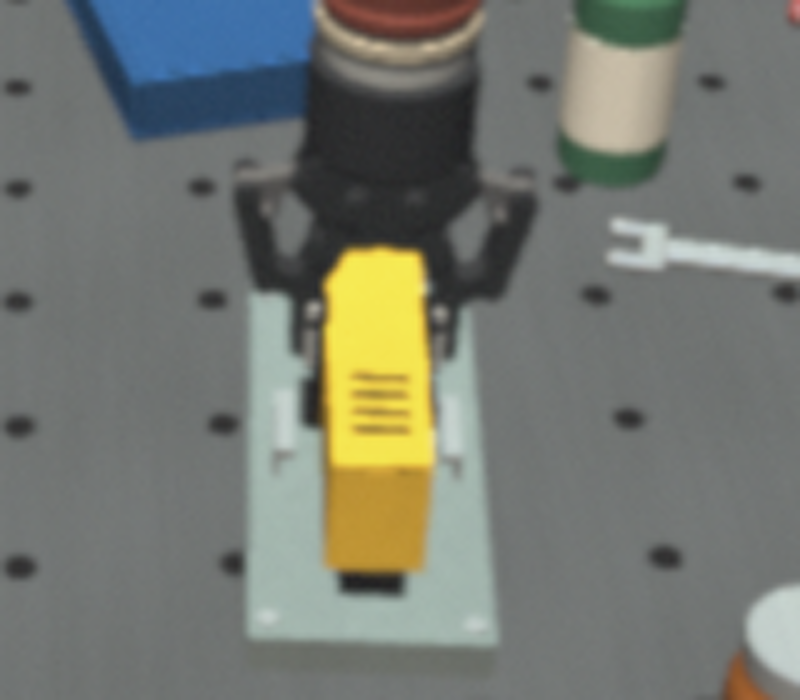

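>>> {"name": "step_arm", "arguments": {"motion": [[0,0,0.6,0,0,0],[0,0,0.6,0,0,0],[0,0,0.6,0,0,0],[0,0,0.6,0,0,0],[0,0,0,0,0,0]]}}

```text
time: 10.35
ee_pos: [0.5141, -0.0412, 0.1415]
tcp_rot: [3.137, 0.0, 1.499]
force: [0.4, 0.8, -2.2]
grip_width: 0.0496
```

```bash
python3 - <<'E'
from h import *
st(); c=snap("side","7",(260,140,460,320),4)
E
```

```text
t 10.35 p [ 0.5141 -0.0412  0.1415] rpy [179.75   0.    85.88] F [ 0.4  0.8 -2.2] w 0.0496
```

View pics/side7.png

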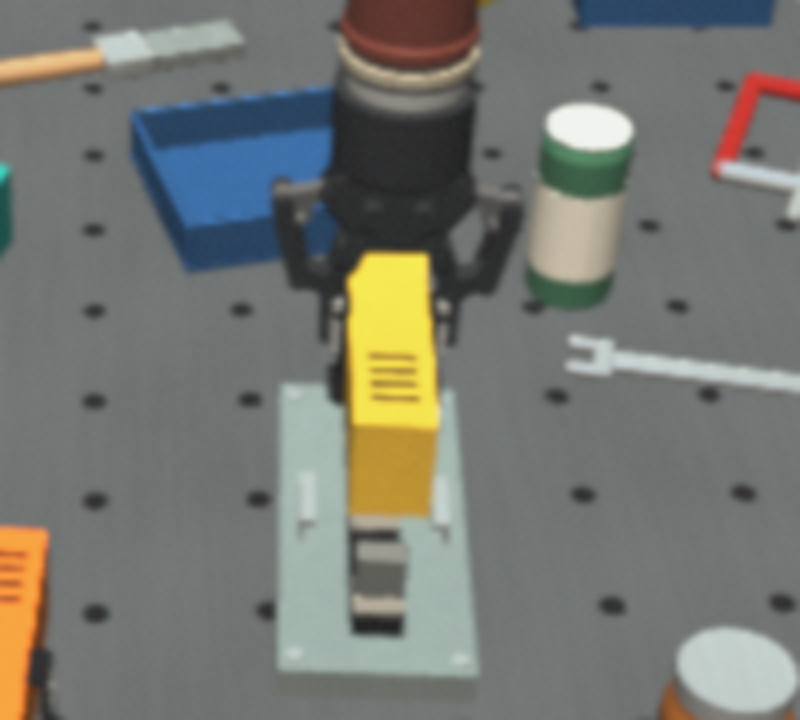

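The cover is off and a grey fuse is visible at crop (380,570). I'll carry it to a free spot at (0.645,-0.055).

>>> {"name": "step_arm", "arguments": {"motion": [[0.6,0,0,0,0,0],[0.7,0,0,0,0,0],[0.7,0,0,0,0,0],[0.7,0,0,0,0,0],[0.7,0,0,0,0,0],[0.6,-0.2,0,0,0,0],[0.4,-0.2,0,0,0,0],[0,0,0,0,0,0]], "newtons": 60}}

```text
time: 11.2
ee_pos: [0.645, -0.054, 0.1375]
tcp_rot: [-3.14, 0.001, 1.498]
force: [-0.5, -0.4, -2.0]
grip_width: 0.0483
```

>>> {"name": "step_arm", "arguments": {"motion": [[0,0,-0.7,0,0,0],[0,0,-0.7,0,0,0],[0,0,-0.7,0,0,0],[0,0,-0.6,0,0,0],[0,0,-0.4,0,0,0],[0,0,0,0,0,0]]}}

```text
time: 11.8
ee_pos: [0.6422, -0.0522, 0.0442]
tcp_rot: [-3.135, -0.001, 1.499]
force: [-0.7, 0.5, -2.1]
grip_width: 0.0479
```

```bash
python3 - <<'E'
from h import *
st(); c=snap("side","8",(260,140,460,320),4); snap("wrist","8")
E
```

```text
t 11.8 p [ 0.6422 -0.0522  0.0442] rpy [-1.7965e+02 -3.0000e-02  8.5870e+01] F [-0.7  0.5 -2.1] w 0.0479
```

View pics/side8.png

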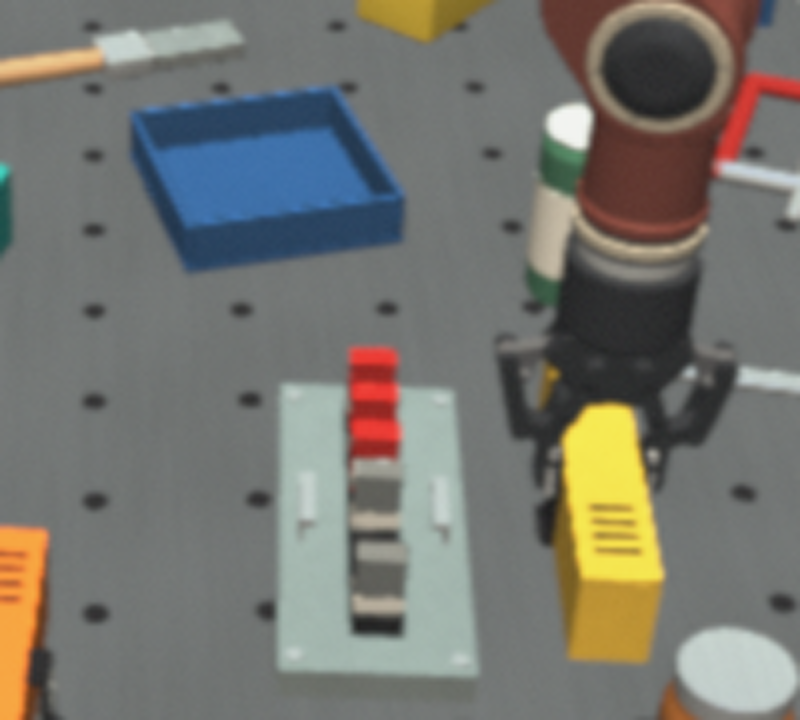

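View pics/wrist8.png

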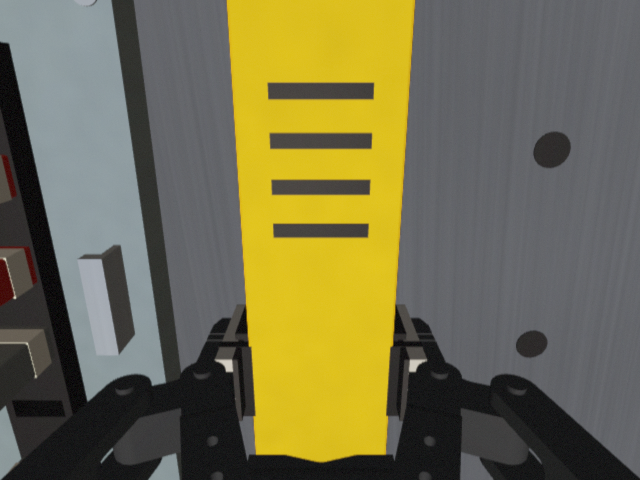

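The side view shows three red fuses in the far sockets at (372,365), (374,400) and (376,435), two grey ones, and an empty socket between or after them. The cover hangs level. Lowering it to the bench.

>>> {"name": "step_arm", "arguments": {"motion": [[0,0,-0.3,0,0,0],[0,0,-0.2,0,0,0],[0,0,0,0,0,0]]}}

```text
time: 12.2
ee_pos: [0.644, -0.0526, 0.0309]
tcp_rot: [-3.14, -0.0, 1.499]
force: [-0.6, 0.1, -1.5]
grip_width: 0.0481
```

>>> {"name": "step_arm", "arguments": {"motion": [[0,0,-0.15,0,0,0],[0,0,0,0,0,0]]}}

```text
time: 12.4
ee_pos: [0.6454, -0.0531, 0.0282]
tcp_rot: [3.14, -0.0, 1.499]
force: [-0.5, -0.7, 3.2]
grip_width: 0.0479
```

>>> {"name": "step_arm", "arguments": {"motion": [[0,0,0,0,0,0],[0,0,0,0,0,0],[0,0,0,0,0,0],[0,0,0,0,0,0],[0,0,0.4,0,0,0],[0,0,1,0,0,0],[0,0,1,0,0,0],[0,0,1,0,0,0]], "jaw": -1}}

```text
time: 13.2
ee_pos: [0.6449, -0.053, 0.1313]
tcp_rot: [3.141, 0.0, 1.499]
force: [-0.1, 0.1, -0.1]
grip_width: 0.0852
```

>>> {"name": "step_arm", "arguments": {"motion": [[-0.5,-0.3,1,0,0,0],[-1,-0.3,1,0,0,0],[-1,-0.3,0.5,0,0,0],[-1,-0.3,0,0,0,0],[-0.8,0,0,0,0,0],[0,0,0,0,0,0],[0,0,0,0,0,0]]}}

```text
time: 13.9
ee_pos: [0.5162, -0.0889, 0.2054]
tcp_rot: [3.139, -0.0, 1.499]
force: [0.5, 0.9, 0.3]
grip_width: 0.0854
```

```bash
python3 - <<'E'
from h import *
st(); snap("side","9",(260,140,460,320),4); c=snap("wrist","9"); t=snap("top","9",(130,120,480,320),2)
E
```

```text
t 13.9 p [ 0.5162 -0.0889  0.2054] rpy [ 1.7987e+02 -3.0000e-02  8.5860e+01] F [0.5 0.9 0.3] w 0.0854
```

View pics/side9.png

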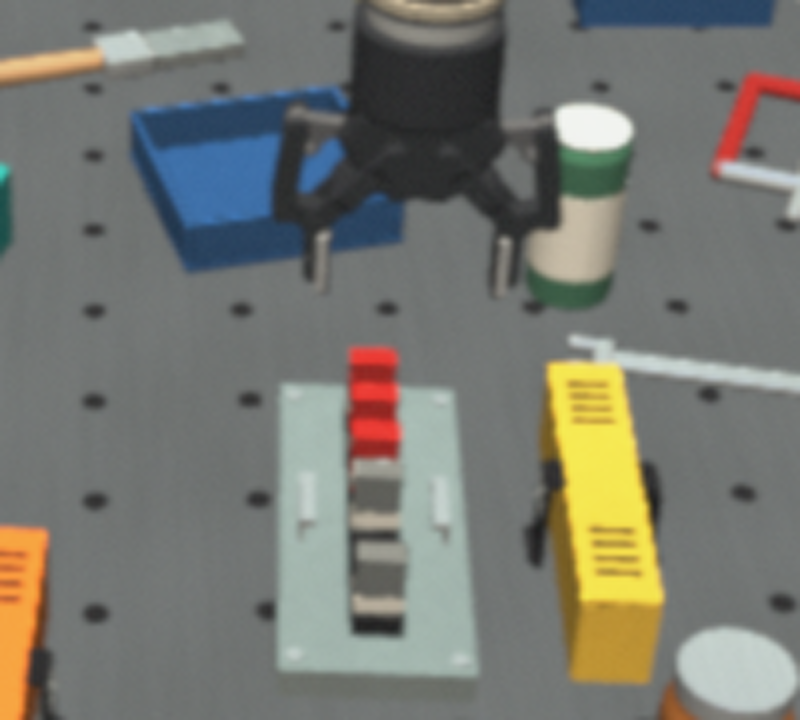

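View pics/wrist9.png

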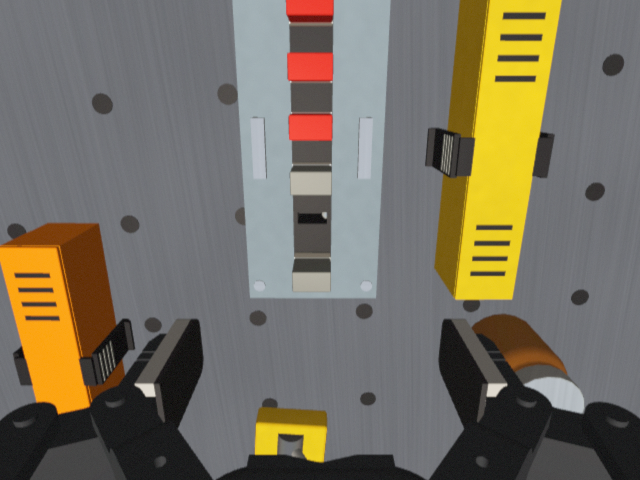

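View pics/top9.png

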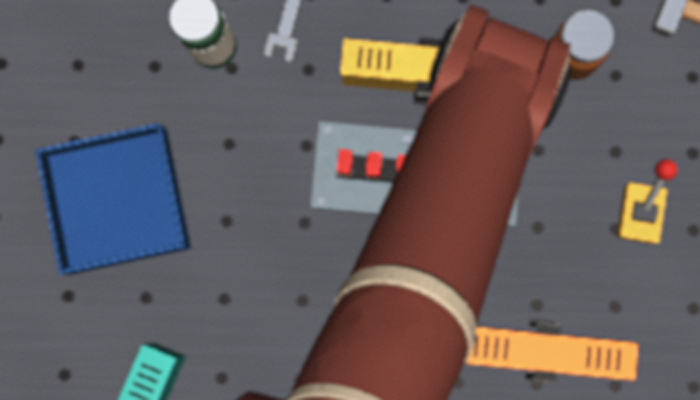

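The wrist view shows red fuses at (309,8), (310,66) and (310,127), then grey (311,180), an empty socket (312,218) and grey (312,274). The cover stands aside upright with its tabs out. Now I'll measure the fuses.

```bash
python3 - <<'E'
from h import *
c=pickle.load(open("pics/wrist9.pkl","rb")); w=cloud(c); H=hsv(c)
red=((H[...,0]<8)|(H[...,0]>172))&(H[...,1]>130)
for n,(r0,r1) in dict(r18=(105,150),r54=(45,90)).items():
    m=np.zeros((480,640),bool); m[r0:r1,280:340]=1
    m&=red&(w[...,2]>.071); P=w[m]; print(n,rect(P),np.median(P[:,2]))
for n,(r0,r1) in dict(g18=(160,200),g90=(255,295)).items():
    m=np.zeros((480,640),bool); m[r0:r1,285:335]=1
    m&=(w[...,2]>.071); P=w[m]; print(n,rect(P),np.median(P[:,2]))
t=pickle.load(open("pics/top9.pkl","rb")); w=cloud(t); H=hsv(t)
m=np.zeros((480,640),bool); m[170:275,140:235]=1
m&=(H[...,0]>100)&(H[...,0]<125)&(H[...,1]>120)&(w[...,2]>.03); print("tray",rect(w[m]))
E
```

```text
r18 [515.1 -23.5  15.6  27.   85.8] 0.07343668342685228
r54 [517.7  12.2  16.   27.4  86. ] 0.0734571200974305
g18 [512.6 -59.4  16.   27.5  85.7] 0.07347385751769225
g90 [ 507.2 -131.1   16.7   27.7   85.6] 0.07348242155716733
tray [474.2 338.5 159.4 161.6  13.5]
```

>>> {"name": "step_arm", "arguments": {"motion": [[0.05,0.9,0,0,0,0],[0.05,1,0,0,0,0],[0.05,1,0,0,0,0],[0,1,0,0,0,0],[0,0.67,-0.5,0,0,0],[0,0,-1,0,0,0],[0,0,-1,0,0,0],[0,0,0,0,0,0]]}}

```text
time: 14.85
ee_pos: [0.518, 0.0489, 0.1258]
tcp_rot: [-3.133, 0.002, 1.5]
force: [0.2, -0.2, 0.5]
grip_width: 0.0852
```

```bash
python3 - <<'E'
from h import *
st(); c=snap("wrist","10"); w=cloud(c); H=hsv(c)
red=((H[...,0]<8)|(H[...,0]>172))&(H[...,1]>130)&(w[...,2]>.071)
n,l,s,ce=cv2.connectedComponentsWithStats(red.astype(np.uint8))
for i in range(1,n):
    if s[i,4]>150: print(ce[i],rect(w[l==i]))
E
```

```text
t 14.85 p [0.518  0.0489 0.1258] rpy [-1.7953e+02  9.0000e-02  8.5950e+01] F [ 0.2 -0.2  0.5] w 0.0852
[326.58488228 269.81412639] [520.7  48.5  16.6  27.2  85.2]
[325.97535211 331.45140845] [518.1  12.6  16.8  27.3  86. ]
[325.69458128 386.83333333] [515.3 -23.2  17.1  27.6  86.7]
```

View pics/wrist10.png

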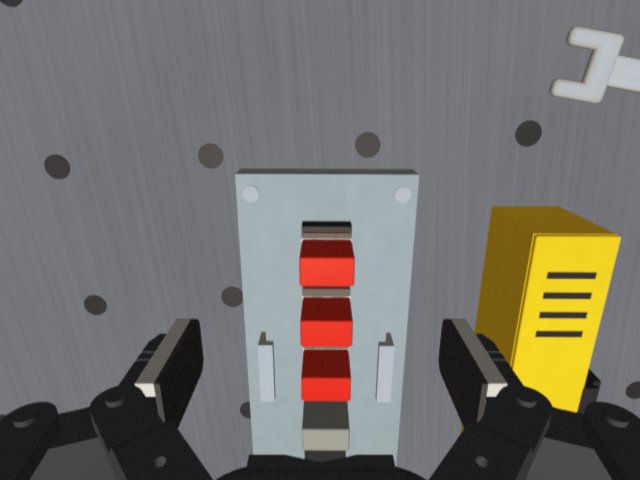

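The three red tops line up at wrist (327,265), (326,325) and (326,380). Descending on the far one.

>>> {"name": "step_arm", "arguments": {"motion": [[0.07,0,-0.9,0,0,0],[0,0,-0.9,0,0,0],[0,0,-0.8,0,0,0],[0,0,0,0,0,0],[0,0,0,0,0,0]]}}

```text
time: 15.4
ee_pos: [0.5238, 0.048, 0.0526]
tcp_rot: [3.139, -0.0, 1.498]
force: [-0.1, -0.3, 0.3]
grip_width: 0.0853
```

>>> {"name": "step_arm", "arguments": {"motion": [[0,0,0,0,0,0],[0,0,0,0,0,0],[0,0,0,0,0,0],[0,0,0,0,0,0],[0,0,0,0,0,0],[0,0,0,0,0,0],[0,0,0,0,0,0],[0,0,0,0,0,0]], "jaw": 1, "newtons": 80}}

```text
time: 16.2
ee_pos: [0.5222, 0.0484, 0.0521]
tcp_rot: [-3.141, -0.001, 1.499]
force: [-1.2, -0.6, 5.8]
grip_width: 0.0266
```

z settled at 0.052, a bit high on the body. I'll reopen and go 11 mm lower.

>>> {"name": "step_arm", "arguments": {"motion": [[0,0,0,0,0,0],[0,0,0,0,0,0],[-0.05,0,-0.38,0,0,0],[0,0,0,0,0,0],[0,0,0,0,0,0]], "jaw": 0}}

```text
time: 16.7
ee_pos: [0.5203, 0.0481, 0.0392]
tcp_rot: [-3.14, 0.0, 1.499]
force: [0.1, 0.2, 0.3]
grip_width: 0.0426
```

>>> {"name": "step_arm", "arguments": {"motion": [[0,0,0,0,0,0],[0,0,0,0,0,0],[0,0,0,0,0,0],[0,0,0,0,0,0],[0,0,0,0,0,0],[0,0,0,0,0,0]], "jaw": 1, "newtons": 80}}

```text
time: 17.3
ee_pos: [0.5209, 0.0482, 0.04]
tcp_rot: [3.141, -0.0, 1.499]
force: [0.5, 0.1, 0.1]
grip_width: 0.0271
```

>>> {"name": "step_arm", "arguments": {"motion": [[0,0,0.1,0,0,0],[0,0,0.1,0,0,0],[0,0,0.1,0,0,0],[0,0,0.1,0,0,0],[0,0,0.1,0,0,0],[0,0,0.1,0,0,0]]}}

```text
time: 17.9
ee_pos: [0.5211, 0.0482, 0.0588]
tcp_rot: [3.141, -0.0, 1.499]
force: [-0.5, -0.9, -0.7]
grip_width: 0.0268
```

>>> {"name": "step_arm", "arguments": {"motion": [[0,0,0.4,0,0,0],[0,0,0.6,0,0,0],[0,0,0.8,0,0,0],[0,0,0.8,0,0,0],[0,0,0.6,0,0,0],[0,0,0,0,0,0]]}}

```text
time: 18.5
ee_pos: [0.5236, 0.048, 0.1577]
tcp_rot: [3.133, -0.002, 1.499]
force: [1.3, -0.2, -1.5]
grip_width: 0.027
```

```bash
python3 - <<'E'
from h import *
st(); snap("side","11",(260,140,460,320),4)
t=snap("top","11"); w=cloud(t); H=hsv(t)
m=np.zeros((480,640),bool); m[150:290,120:260]=1
m&=(H[...,0]>100)&(H[...,0]<125)&(H[...,1]>120)&(w[...,2]>.03)&(w[...,2]<.05); print("tray",rect(w[m]))
E
```

```text
t 18.5 p [0.5236 0.048  0.1577] rpy [ 1.795e+02 -9.000e-02  8.586e+01] F [ 1.3 -0.2 -1.5] w 0.027
tray [474.2 338.3 159.6 161.7  13.4]
```

View pics/side11.png

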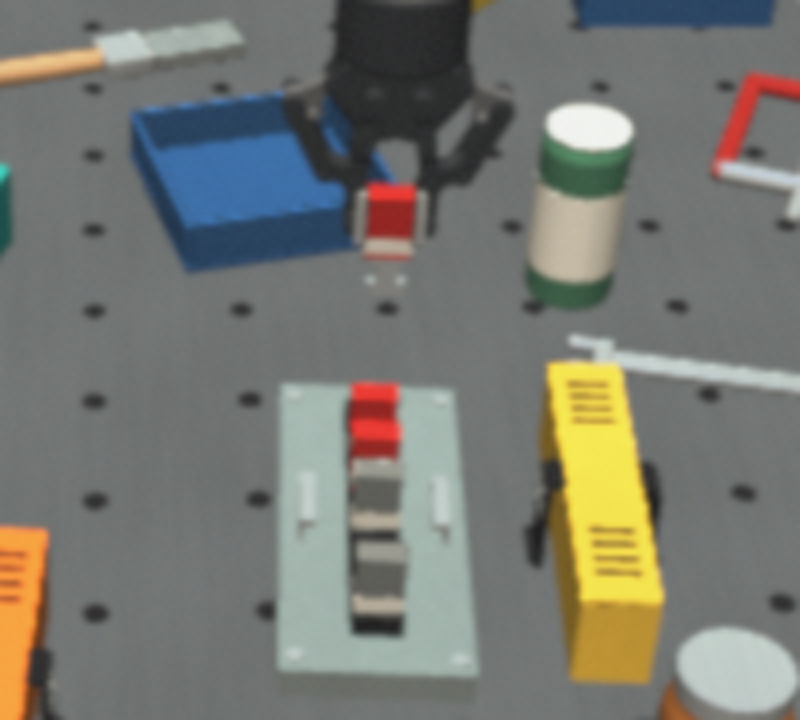

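The red fuse is out and held at crop (390,220), and the tray hasn't moved. Carrying it there at moderate speed.

>>> {"name": "step_arm", "arguments": {"motion": [[-0.3,0.6,0,0,0,0],[-0.3,0.8,0,0,0,0],[-0.3,0.8,0,0,0,0],[-0.3,0.8,0,0,0,0],[-0.3,0.8,0,0,0,0],[-0.3,0.8,0,0,0,0],[-0.3,0.8,0,0,0,0],[-0.3,0.8,0,0,0,0]]}}

```text
time: 19.4
ee_pos: [0.4477, 0.2348, 0.1528]
tcp_rot: [-3.14, 0.001, 1.499]
force: [0.5, 0.1, -0.4]
grip_width: 0.0268
```

>>> {"name": "step_arm", "arguments": {"motion": [[-0.3,0.8,0,0,0,0],[-0.3,0.8,0,0,0,0],[0,0.8,-0.2,0,0,0],[0,0.5,-0.5,0,0,0],[0,0,-0.5,0,0,0],[0,0,-0.5,0,0,0],[0,0,0,0,0,0],[0,0,0,0,0,0]]}}

```text
time: 20.2
ee_pos: [0.4306, 0.3208, 0.1023]
tcp_rot: [-3.14, 0.001, 1.498]
force: [0.6, 0.1, -0.2]
grip_width: 0.0269
```

```bash
python3 - <<'E'
from h import *
st(); snap("side","12",(260,120,460,270),4)
t=snap("top","12"); w=cloud(t); H=hsv(t)
m=np.zeros((480,640),bool); m[150:290,120:260]=1
m&=(H[...,0]>100)&(H[...,0]<125)&(H[...,1]>120)&(w[...,2]>.03)&(w[...,2]<.05); print("tray",rect(w[m]))
E
```

```text
t 20.2 p [0.4306 0.3208 0.1023] rpy [-1.7993e+02  8.0000e-02  8.5850e+01] F [ 0.6  0.1 -0.2] w 0.0269
tray [474.4 337.3 159.4 160.2  13. ]
```

View pics/side12.png

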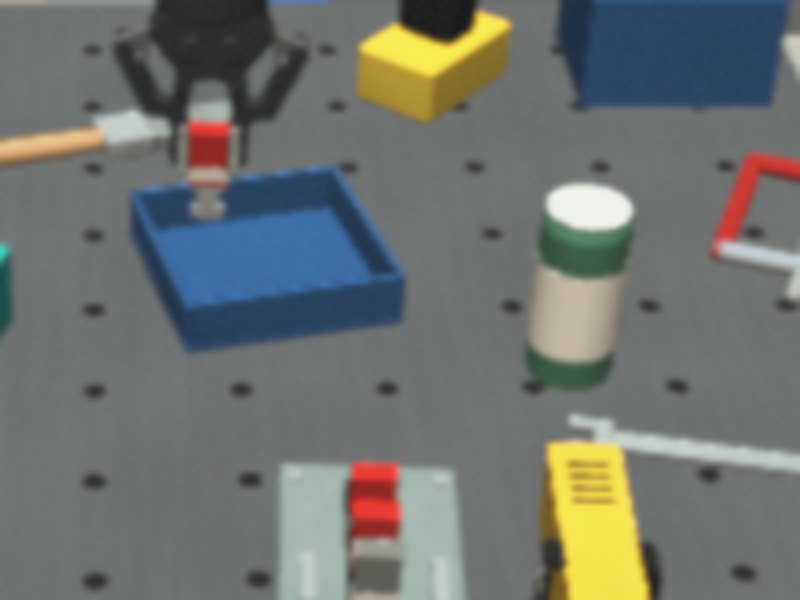

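The fuse is over the left part of the tray, at crop (208,160). Lowering and releasing.

>>> {"name": "step_arm", "arguments": {"motion": [[0,0.2,-0.6,0,0,0],[0,0,-0.6,0,0,0],[0,0,-0.4,0,0,0],[0,0,-0.15,0,0,0],[0,0,0,0,0,0],[0,0,0,0,0,0]]}}

```text
time: 20.9
ee_pos: [0.4314, 0.3273, 0.051]
tcp_rot: [3.141, -0.001, 1.498]
force: [0.7, -0.6, -1.4]
grip_width: 0.0268
```

>>> {"name": "step_arm", "arguments": {"motion": [[0,0,0,0,0,0],[0,0,0,0,0,0],[0,0,0,0,0,0],[0,0,0,0,0,0],[0,0,0.5,0,0,0],[0,0,1,0,0,0],[0,0,1,0,0,0],[0,0,1,0,0,0]], "jaw": 0}}

```text
time: 21.7
ee_pos: [0.4307, 0.327, 0.1564]
tcp_rot: [-3.141, 0.0, 1.499]
force: [0.6, 0.7, 0.4]
grip_width: 0.0426
```

```bash
python3 - <<'E'
from h import *
st(); snap("side","13",(260,120,460,270),4)
E
```

```text
t 21.7 p [0.4307 0.327  0.1564] rpy [-1.7998e+02  2.0000e-02  8.5870e+01] F [0.6 0.7 0.4] w 0.0426
```

View pics/side13.png

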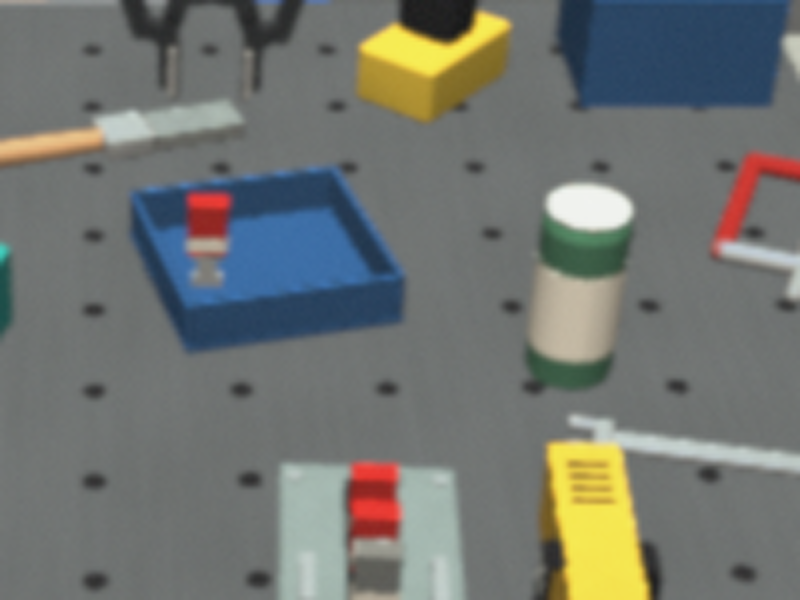

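It stands upright inside. To stop it tipping out if the tray gets knocked, I'll nudge it over toward the tray's middle with closed fingers.

>>> {"name": "step_arm", "arguments": {"motion": [[-0.8,0,0,0,0,0],[-0.9,0,0,0,0,0],[0,0,-0.9,0,0,0],[0,0,-1,0,0,0],[0,0,-1,0,0,0],[0,0,-0.35,0,0,0],[0,0,0,0,0,0],[0,0,0,0,0,0]], "jaw": 1}}

```text
time: 22.55
ee_pos: [0.3806, 0.3275, 0.0587]
tcp_rot: [3.14, -0.001, 1.499]
force: [-0.1, -0.1, 0.2]
grip_width: -0.0002
```

>>> {"name": "step_arm", "arguments": {"motion": [[0.3,0,0,0,0,0],[0.3,0,0,0,0,0],[0.3,0,0,0,0,0],[0.3,0,0,0,0,0],[0.3,0,0,0,0,0],[0.2,0,0,0,0,0],[0,0,0,0,0,0],[0,0,1,0,0,0]]}}

```text
time: 23.35
ee_pos: [0.4282, 0.3257, 0.085]
tcp_rot: [-3.134, 0.006, 1.499]
force: [0.1, 0.1, -0.5]
grip_width: 0.0003
```

>>> {"name": "step_arm", "arguments": {"motion": [[0.5,-0.5,1,0,0,0],[1,-1,1,0,0,0],[1,-1,0,0,0,0],[0.5,-1,0,0,0,0],[0,-1,0,0,0,0]], "jaw": -1}}

```text
time: 23.85
ee_pos: [0.5218, 0.1916, 0.147]
tcp_rot: [3.139, 0.0, 1.498]
force: [-1.1, -0.1, 0.7]
grip_width: 0.0721
```

```bash
python3 - <<'E'
from h import *
st(); snap("side","14",(260,120,460,270),4)
t=snap("top","14",(130,150,290,270),5)
E
```

```text
t 23.85 p [0.5218 0.1916 0.147 ] rpy [179.85   0.    85.81] F [-1.1 -0.1  0.7] w 0.0721
```

View pics/side14.png

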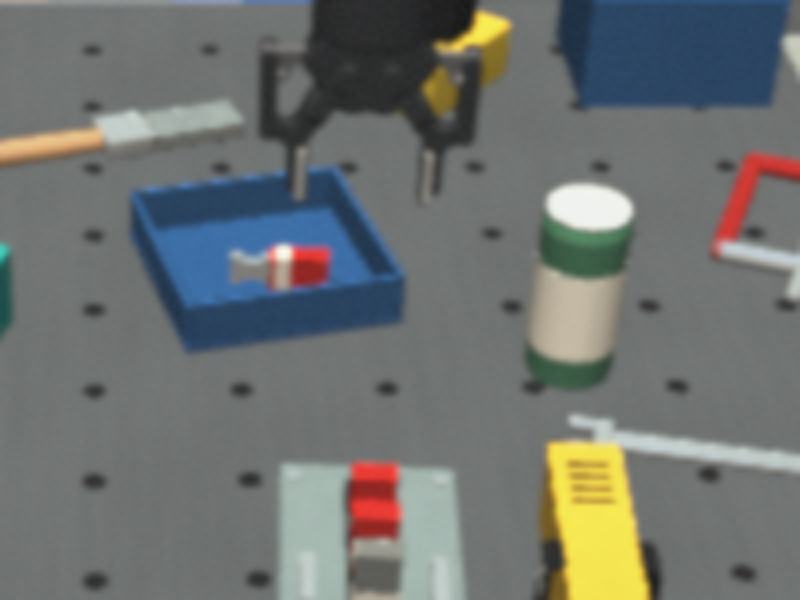

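View pics/top14.png

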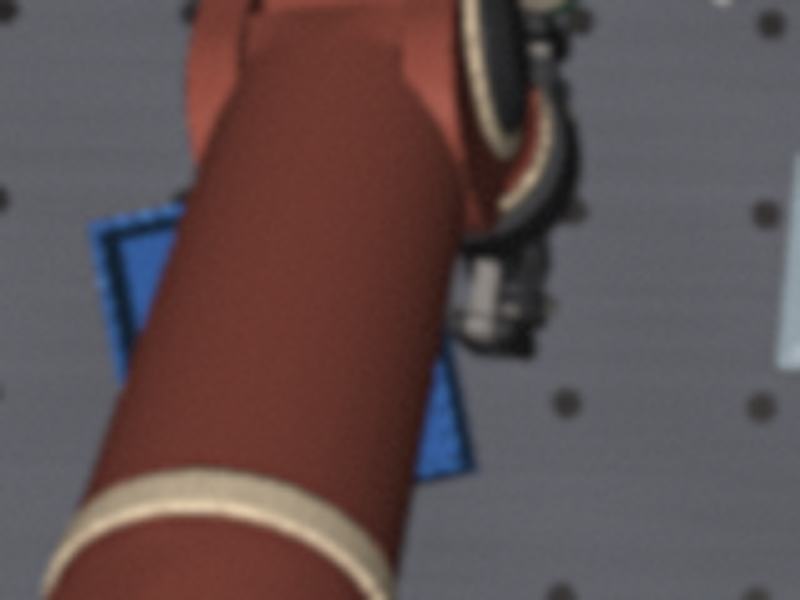

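The fuse lies flat in the tray at crop (280,265). Next: the middle red.

>>> {"name": "step_arm", "arguments": {"motion": [[0,-1,0,0,0,0],[0,-1,0,0,0,0],[0,-1,0,0,0,0],[0,-1,0,0,0,0],[0,-1,0,0,0,0],[-0.1,-0.7,0,0,0,0],[0,0,0,0,0,0],[0,0,0,0,0,0]]}}

```text
time: 24.75
ee_pos: [0.5165, 0.0236, 0.1467]
tcp_rot: [-3.141, -0.001, 1.499]
force: [0.6, 0.4, -0.3]
grip_width: 0.0855
```

```bash
python3 - <<'E'
from h import *
st(); c=snap("wrist","15"); w=cloud(c); H=hsv(c)
red=((H[...,0]<8)|(H[...,0]>172))&(H[...,1]>130)&(w[...,2]>.071)
n,l,s,ce=cv2.connectedComponentsWithStats(red.astype(np.uint8))
for i in range(1,n):
    if s[i,4]>150: print(ce[i],rect(w[l==i]))
E
```

```text
t 24.75 p [0.5165 0.0236 0.1467] rpy [-1.7996e+02 -7.0000e-02  8.5910e+01] F [ 0.6  0.4 -0.3] w 0.0855
[324.24962064 272.82397572] [517.8  12.6  16.6  27.5  85. ]
[324.02709568 328.75190517] [515.  -23.3  17.3  27.5  87.2]
```

>>> {"name": "step_arm", "arguments": {"motion": [[0.04,-0.37,-0.9,0,0,0],[0,0,-0.9,0,0,0],[0,0,-0.9,0,0,0],[0,0,-0.85,0,0,0],[0,0,0,0,0,0],[0,0,0,0,0,0]]}}

```text
time: 25.4
ee_pos: [0.5181, 0.0127, 0.0402]
tcp_rot: [-3.141, -0.001, 1.501]
force: [0.6, 0.6, 0.4]
grip_width: 0.0854
```

```bash
python3 -c "from h import *; st()"
```

```text
t 25.4 p [0.5181 0.0127 0.0402] rpy [-1.7996e+02 -4.0000e-02  8.6000e+01] F [0.6 0.6 0.4] w 0.0854
```

>>> {"name": "step_arm", "arguments": {"motion": [[0,0,0,0,0,0],[0,0,0,0,0,0],[0,0,0,0,0,0],[0,0,0,0,0,0],[0,0,0,0,0,0],[0,0,0,0,0,0],[0,0,0,0,0,0]], "jaw": 1, "newtons": 80}}

```text
time: 26.1
ee_pos: [0.5184, 0.0113, 0.0412]
tcp_rot: [3.14, -0.001, 1.499]
force: [-1.4, -0.3, 6.5]
grip_width: 0.0268
```

>>> {"name": "step_arm", "arguments": {"motion": [[0,0,0.1,0,0,0],[0,0,0.1,0,0,0],[0,0,0.1,0,0,0],[0,0,0.1,0,0,0],[0,0,0.2,0,0,0],[0,0,0.2,0,0,0],[0,0,0.4,0,0,0],[0,0,0.6,0,0,0]]}}

```text
time: 26.9
ee_pos: [0.5176, 0.0112, 0.0953]
tcp_rot: [-3.141, -0.0, 1.499]
force: [1.0, -0.3, -0.8]
grip_width: 0.0265
```

>>> {"name": "step_arm", "arguments": {"motion": [[0,0,0.6,0,0,0],[0,0,0.6,0,0,0],[0,0,0.6,0,0,0],[0,0,0.2,0,0,0],[0,0,0,0,0,0]]}}

```text
time: 27.4
ee_pos: [0.5186, 0.0112, 0.1558]
tcp_rot: [3.139, -0.001, 1.499]
force: [0.1, 0.1, -1.0]
grip_width: 0.0268
```

```bash
python3 - <<'E'
from h import *
st(); snap("side","16",(260,140,460,320),4)
t=snap("top","16",(130,150,290,270),5); w=cloud(t); H=hsv(t)
m=np.zeros((480,640),bool); m[150:290,120:260]=1
m&=(H[...,0]>100)&(H[...,0]<125)&(H[...,1]>120)&(w[...,2]>.03)&(w[...,2]<.05); print("tray",rect(w[m]))
E
```

```text
t 27.4 p [0.5186 0.0112 0.1558] rpy [ 1.7983e+02 -4.0000e-02  8.5880e+01] F [ 0.1  0.1 -1. ] w 0.0268
tray [474.6 338.7 160.1 162.   13.3]
```

View pics/side16.png

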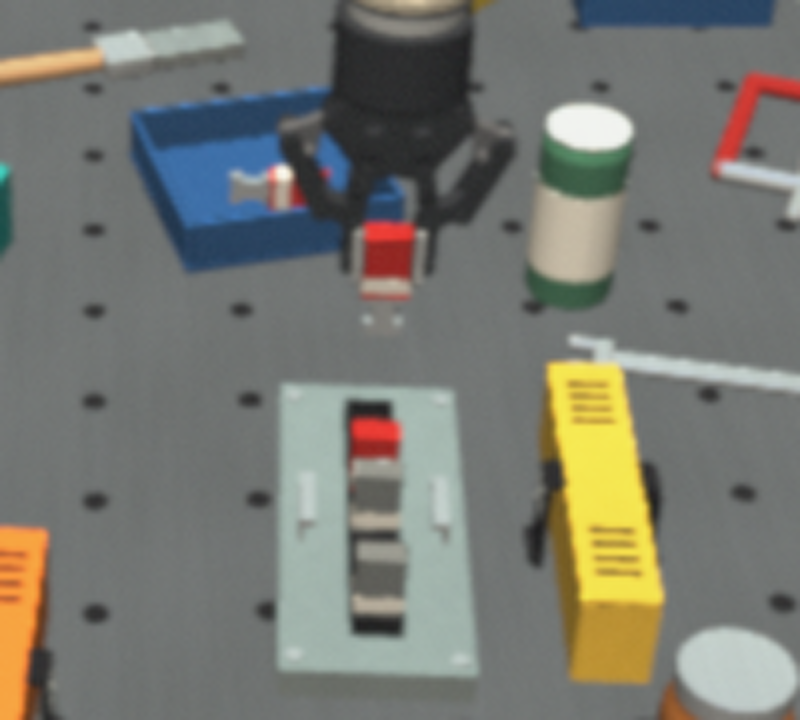

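View pics/top16.png

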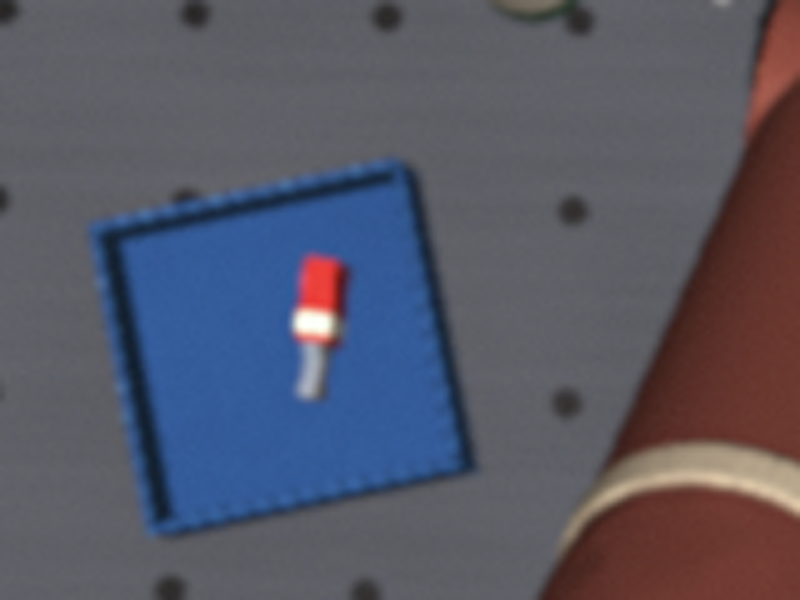

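The second fuse is held at crop (388,260). In the tray the first one lies flat, top crop (320,325). The second goes toward the tray's +y side.

>>> {"name": "step_arm", "arguments": {"motion": [[-0.25,0.6,0,0,0,0],[-0.25,0.9,0,0,0,0],[-0.25,0.9,0,0,0,0],[-0.25,0.9,0,0,0,0],[-0.25,0.9,0,0,0,0],[-0.25,0.9,0,0,0,0],[-0.25,0.9,0,0,0,0],[-0.25,0.9,0,0,0,0]]}}

```text
time: 28.3
ee_pos: [0.4569, 0.219, 0.1532]
tcp_rot: [-3.14, 0.001, 1.499]
force: [0.3, 0.1, 0.0]
grip_width: 0.0267
```

>>> {"name": "step_arm", "arguments": {"motion": [[-0.25,0.9,0,0,0,0],[-0.25,0.9,0,0,0,0],[-0.25,0.9,0,0,0,0],[-0.2,0.9,0,0,0,0],[0,0.9,0,0,0,0],[0,0.6,0,0,0,0],[0,0,-0.5,0,0,0],[0,0,0,0,0,0]]}}

```text
time: 29.1
ee_pos: [0.4273, 0.3707, 0.1365]
tcp_rot: [-3.137, 0.005, 1.5]
force: [-0.5, -1.2, -0.2]
grip_width: 0.0267
```

```bash
python3 - <<'E'
from h import *
st(); snap("side","17",(260,120,460,270),4)
E
```

```text
t 29.1 p [0.4273 0.3707 0.1365] rpy [-179.73    0.26   85.96] F [-0.5 -1.2 -0.2] w 0.0267
```

View pics/side17.png

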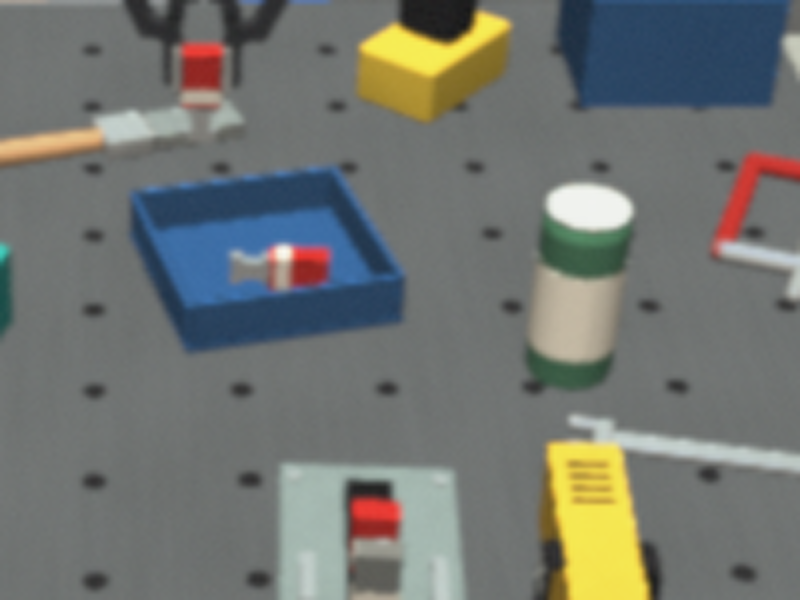

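Lower to z≈0.05, release, rise, close and nudge it over toward +x.

>>> {"name": "step_arm", "arguments": {"motion": [[0.1,0,-0.8,0,0,0],[0,0,-0.9,0,0,0],[0,0,-0.7,0,0,0],[0,0,-0.45,0,0,0],[0,0,0,0,0,0],[0,0,0,0,0,0]]}}

```text
time: 29.75
ee_pos: [0.4331, 0.3711, 0.0543]
tcp_rot: [3.141, -0.0, 1.498]
force: [-0.0, 0.1, 0.1]
grip_width: 0.0266
```

>>> {"name": "step_arm", "arguments": {"motion": [[0,0,0,0,0,0],[0,0,0,0,0,0],[0,0,0,0,0,0],[0,0,0,0,0,0],[0,0,0.5,0,0,0],[0,0,1,0,0,0],[0,0,1,0,0,0],[0,0,1,0,0,0]], "jaw": 0}}

```text
time: 30.55
ee_pos: [0.4322, 0.3711, 0.1599]
tcp_rot: [-3.141, 0.0, 1.499]
force: [0.1, -0.1, -0.3]
grip_width: 0.0427
```

>>> {"name": "step_arm", "arguments": {"motion": [[-0.8,0,0,0,0,0],[-0.9,0,0,0,0,0],[0,0,-0.9,0,0,0],[0,0,-1,0,0,0],[0,0,-1,0,0,0],[0,0,-0.35,0,0,0],[0,0,0,0,0,0],[0,0,0,0,0,0]], "jaw": 1}}

```text
time: 31.35
ee_pos: [0.3823, 0.3716, 0.0622]
tcp_rot: [3.14, -0.001, 1.499]
force: [-0.4, -0.5, -0.5]
grip_width: -0.0002
```

```bash
python3 - <<'E'
from h import *
st(); snap("side","18",(260,120,460,270),4)
E
```

```text
t 31.35 p [0.3823 0.3716 0.0622] rpy [ 1.7993e+02 -7.0000e-02  8.5860e+01] F [-0.4 -0.5 -0.5] w -0.0002
```

View pics/side18.png

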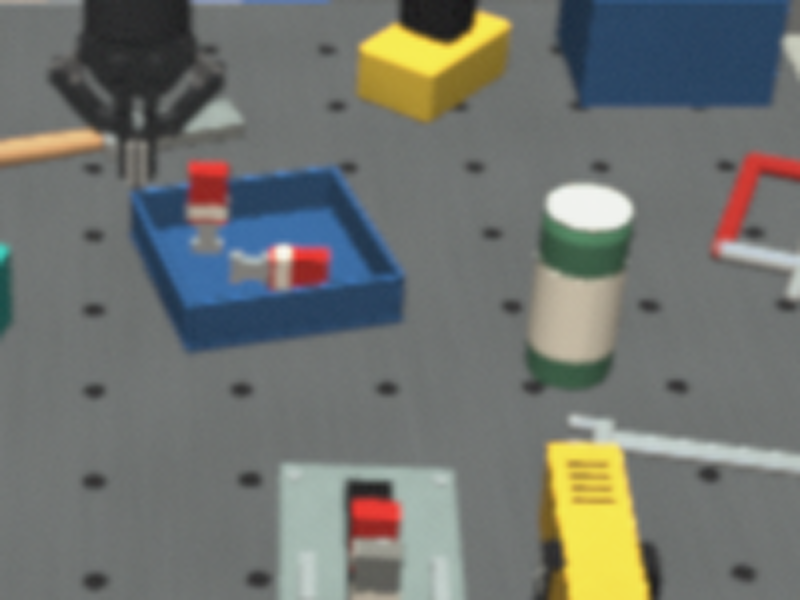

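>>> {"name": "step_arm", "arguments": {"motion": [[0.3,0,0,0,0,0],[0.3,0,0,0,0,0],[0.3,0,0,0,0,0],[0.3,0,0,0,0,0],[0.3,0,0,0,0,0],[0.2,0,0,0,0,0],[0,0,0,0,0,0],[0,0,1,0,0,0]]}}

```text
time: 32.2
ee_pos: [0.4297, 0.3695, 0.0881]
tcp_rot: [-3.135, 0.006, 1.499]
force: [-1.1, 0.6, -0.0]
grip_width: -0.0
```

>>> {"name": "step_arm", "arguments": {"motion": [[0.5,-0.8,1,0,0,0],[1,-1,1,0,0,0],[1,-1,0,0,0,0],[0.5,-1,0,0,0,0],[0,-1,0,0,0,0],[0,-1,0,0,0,0],[0,-1,0,0,0,0],[0,-1,0,0,0,0]], "jaw": -1}}

```text
time: 33.0
ee_pos: [0.5206, 0.1375, 0.15]
tcp_rot: [-3.141, -0.0, 1.499]
force: [0.8, -0.5, 0.1]
grip_width: 0.0852
```

>>> {"name": "step_arm", "arguments": {"motion": [[0,-1,0,0,0,0],[0,-1,0,0,0,0],[0,-1,0,0,0,0],[-0.1,-1,0,0,0,0],[-0.1,-0.7,0,0,0,0],[0,0,0,0,0,0],[0,0,0,0,0,0]]}}

```text
time: 33.7
ee_pos: [0.515, -0.0021, 0.1501]
tcp_rot: [-3.141, -0.001, 1.498]
force: [-0.7, 0.4, 1.1]
grip_width: 0.0854
```

```bash
python3 - <<'E'
from h import *
st(); snap("top","19",(130,150,290,270),5); snap("side","19"); c=snap("wrist","19"); w=cloud(c); H=hsv(c)
red=((H[...,0]<8)|(H[...,0]>172))&(H[...,1]>130)&(w[...,2]>.071)
n,l,s,ce=cv2.connectedComponentsWithStats(red.astype(np.uint8))
for i in range(1,n):
    if s[i,4]>150: print(ce[i],rect(w[l==i]))
E
```

```text
t 33.7 p [ 0.515  -0.0021  0.1501] rpy [-1.7997e+02 -5.0000e-02  8.5860e+01] F [-0.7  0.4  1.1] w 0.0854
[323.36253041 288.91565288] [515.3 -23.6  17.8  27.2  85.2]
```

View pics/side19.png

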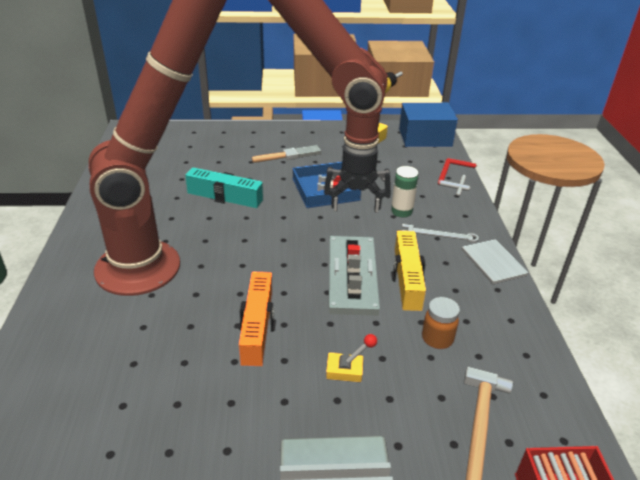

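View pics/wrist19.png

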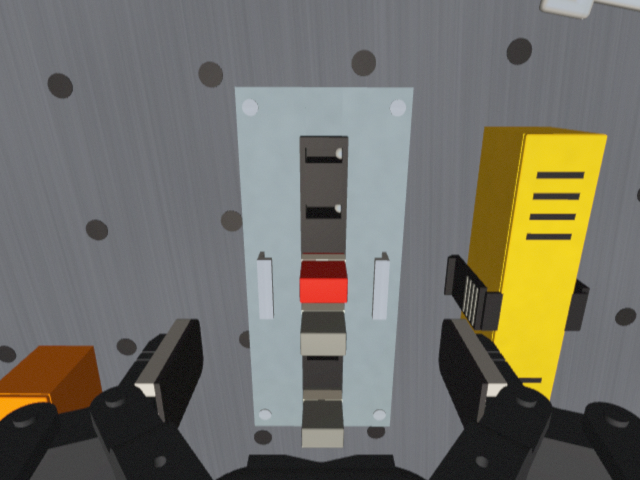

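One red left, at wrist (323,285), with two empty sockets behind it. Fetching it.

>>> {"name": "step_arm", "arguments": {"motion": [[0,-0.7,-0.9,0,0,0],[0,0,-0.9,0,0,0],[0,0,-0.9,0,0,0],[0,0,-0.9,0,0,0],[0,0,0,0,0,0],[0,0,0,0,0,0]]}}

```text
time: 34.45
ee_pos: [0.5154, -0.0228, 0.0422]
tcp_rot: [-3.141, -0.0, 1.5]
force: [0.4, 0.3, -0.5]
grip_width: 0.0855
```

>>> {"name": "step_arm", "arguments": {"motion": [[0,0,0,0,0,0],[0,0,0,0,0,0],[0,0,0,0,0,0],[0,0,0,0,0,0],[0,0,0,0,0,0],[0,0,0,0,0,0],[0,0,0,0,0,0]], "jaw": 1, "newtons": 80}}

```text
time: 35.15
ee_pos: [0.5158, -0.0236, 0.0431]
tcp_rot: [3.14, -0.0, 1.499]
force: [-1.0, -0.3, 5.2]
grip_width: 0.0264
```

>>> {"name": "step_arm", "arguments": {"motion": [[0,0,0.1,0,0,0],[0,0,0.1,0,0,0],[0,0,0.1,0,0,0],[0,0,0.1,0,0,0],[0,0,0.2,0,0,0],[0,0,0.2,0,0,0],[0,0,0.4,0,0,0],[0,0,0.6,0,0,0]]}}

```text
time: 35.95
ee_pos: [0.5149, -0.0237, 0.0972]
tcp_rot: [-3.141, -0.0, 1.499]
force: [0.2, -0.7, -0.5]
grip_width: 0.0266
```

>>> {"name": "step_arm", "arguments": {"motion": [[0,0,0.6,0,0,0],[0,0,0.6,0,0,0],[0,0,0.6,0,0,0],[0,0,0.2,0,0,0],[0,0,0,0,0,0]]}}

```text
time: 36.45
ee_pos: [0.5159, -0.0237, 0.1576]
tcp_rot: [3.139, -0.0, 1.499]
force: [0.1, -0.7, -0.6]
grip_width: 0.0268
```

```bash
python3 - <<'E'
from h import *
st(); snap("side","20",(260,140,460,320),4)
t=snap("top","20",(130,150,290,270),5); w=cloud(t); H=hsv(t)
m=np.zeros((480,640),bool); m[150:290,120:260]=1
m&=(H[...,0]>100)&(H[...,0]<125)&(H[...,1]>120)&(w[...,2]>.03)&(w[...,2]<.05); print("tray",rect(w[m]))
E
```

```text
t 36.45 p [ 0.5159 -0.0237  0.1576] rpy [ 1.7983e+02 -2.0000e-02  8.5870e+01] F [ 0.1 -0.7 -0.6] w 0.0268
tray [475.1 338.4 161.3 161.6  13.5]
```

View pics/side20.png

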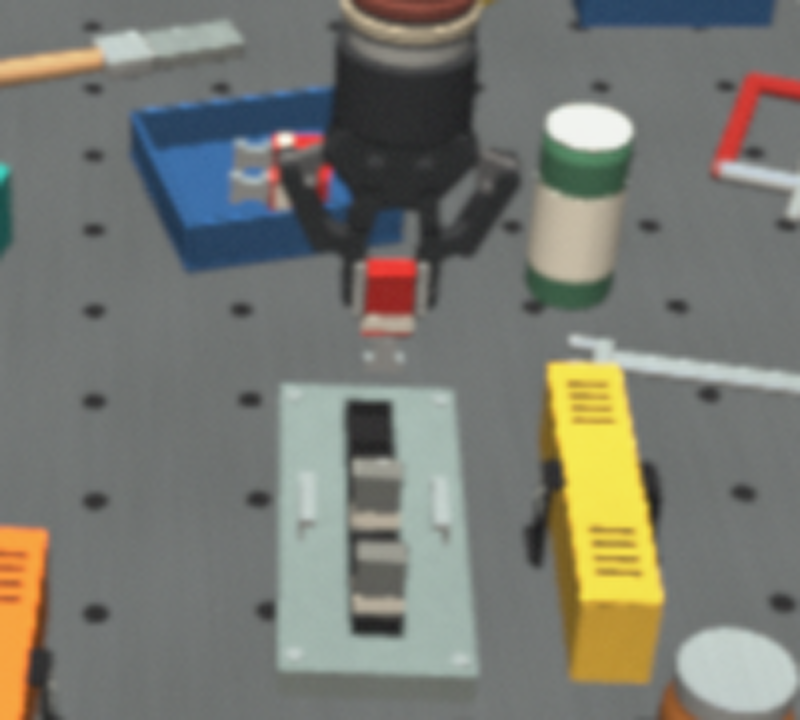

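View pics/top20.png

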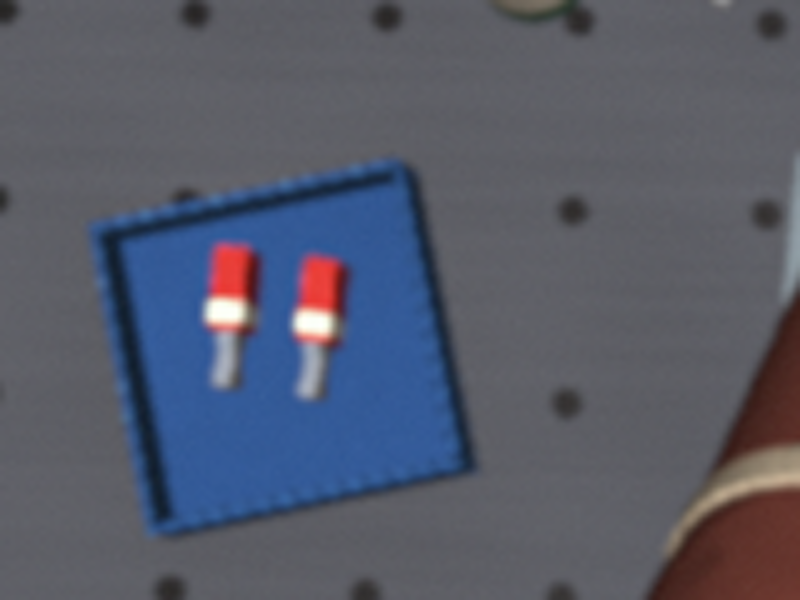

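Three reds are out: two lie flat in the tray at top crop (230,310) and (320,325), and the third is held. It goes on the tray's -y side.

>>> {"name": "step_arm", "arguments": {"motion": [[-0.25,0.7,0,0,0,0],[-0.25,0.9,0,0,0,0],[-0.25,0.9,0,0,0,0],[-0.25,0.9,0,0,0,0],[-0.25,0.9,0,0,0,0],[-0.25,0.9,0,0,0,0],[-0.25,0.9,0,0,0,0],[-0.25,0.9,0,0,0,0]]}}

```text
time: 37.35
ee_pos: [0.4542, 0.1872, 0.1552]
tcp_rot: [-3.14, 0.001, 1.499]
force: [0.3, -0.6, -1.1]
grip_width: 0.0266
```

>>> {"name": "step_arm", "arguments": {"motion": [[-0.25,0.9,0,0,0,0],[-0.25,0.9,0,0,0,0],[0,0.9,0,0,0,0],[0,0.6,0,0,0,0],[0,0,-0.8,0,0,0],[0,0,-0.6,0,0,0],[0,0,0,0,0,0],[0,0,0,0,0,0]]}}

```text
time: 38.15
ee_pos: [0.4404, 0.2847, 0.1139]
tcp_rot: [-3.141, 0.001, 1.498]
force: [0.1, -0.7, -1.1]
grip_width: 0.0268
```

```bash
python3 - <<'E'
from h import *
st(); snap("side","21",(260,120,460,270),4)
E
```

```text
t 38.15 p [0.4404 0.2847 0.1139] rpy [-1.7996e+02  7.0000e-02  8.5820e+01] F [ 0.1 -0.7 -1.1] w 0.0268
```

View pics/side21.png

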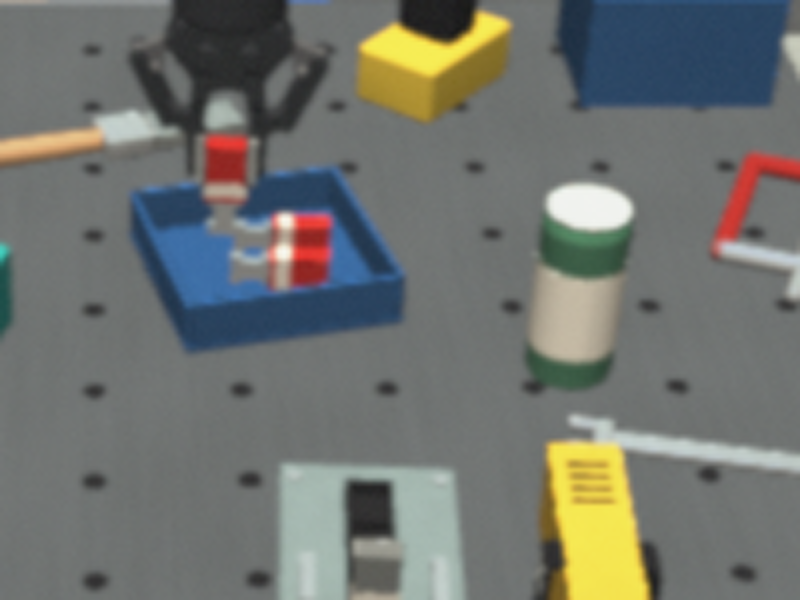

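>>> {"name": "step_arm", "arguments": {"motion": [[0,0,-0.8,0,0,0],[0,0,-0.8,0,0,0],[0,0,-0.5,0,0,0],[0,0,0,0,0,0],[0,0,0,0,0,0],[0,0,0,0,0,0]]}}

```text
time: 38.8
ee_pos: [0.4414, 0.2858, 0.0525]
tcp_rot: [3.139, -0.002, 1.499]
force: [0.1, 1.0, -1.3]
grip_width: 0.0265
```

>>> {"name": "step_arm", "arguments": {"motion": [[0,0,0,0,0,0],[0,0,0,0,0,0],[0,0,0,0,0,0],[0,0,0,0,0,0],[0,0,0.5,0,0,0],[0,0,1,0,0,0],[0,0,1,0,0,0],[0,0,1,0,0,0]], "jaw": 0}}

```text
time: 39.6
ee_pos: [0.44, 0.2852, 0.1571]
tcp_rot: [-3.141, 0.0, 1.499]
force: [0.4, 1.7, -0.2]
grip_width: 0.0427
```

>>> {"name": "step_arm", "arguments": {"motion": [[-0.8,0,0,0,0,0],[-0.9,0,0,0,0,0],[0,0,-0.9,0,0,0],[0,0,-1,0,0,0],[0,0,-1,0,0,0],[0,0,-0.35,0,0,0],[0,0,0,0,0,0],[0,0,0,0,0,0]], "jaw": 1}}

```text
time: 40.4
ee_pos: [0.39, 0.2856, 0.0594]
tcp_rot: [3.141, -0.001, 1.499]
force: [0.6, -0.2, -0.3]
grip_width: -0.0
```

```bash
python3 - <<'E'
from h import *
st(); snap("side","22",(260,120,460,270),4)
E
```

```text
t 40.4 p [0.39   0.2856 0.0594] rpy [ 1.7994e+02 -5.0000e-02  8.5860e+01] F [ 0.6 -0.2 -0.3] w -0.0
```

View pics/side22.png

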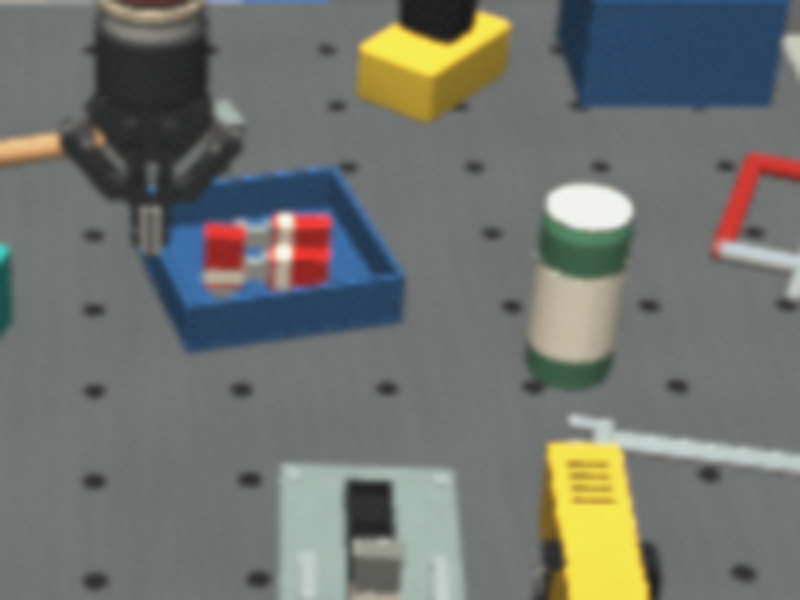

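>>> {"name": "step_arm", "arguments": {"motion": [[0.3,0,0,0,0,0],[0.3,0,0,0,0,0],[0.3,0,0,0,0,0],[0.3,0,0,0,0,0],[0.3,0,0,0,0,0],[0.2,0,0,0,0,0],[0,0,0,0,0,0],[0,0,1,0,0,0]]}}

```text
time: 41.25
ee_pos: [0.4376, 0.284, 0.0859]
tcp_rot: [-3.134, 0.005, 1.499]
force: [-0.1, 0.1, 0.5]
grip_width: 0.0001
```

>>> {"name": "step_arm", "arguments": {"motion": [[0.5,-0.8,1,0,0,0],[1,-1,1,0,0,0],[1,-1,1,0,0,0],[1,-1,0.5,0,0,0],[1,-1,0,0,0,0],[1,-1,0,0,0,0],[1,-1,0,0,0,0],[0.3,-1,0,0,0,0]], "jaw": -1}}

```text
time: 42.05
ee_pos: [0.644, 0.0523, 0.1907]
tcp_rot: [3.141, 0.0, 1.499]
force: [-0.2, 0.1, -0.1]
grip_width: 0.0854
```

>>> {"name": "step_arm", "arguments": {"motion": [[0.2,-1,0,0,0,0],[0,-1,0,0,0,0],[0,-1,0,0,0,0],[0,-0.8,0,0,0,0],[0,0,0,0,0,0],[0,0,0,0,0,0]]}}

```text
time: 42.65
ee_pos: [0.6475, -0.0601, 0.191]
tcp_rot: [-3.14, -0.001, 1.498]
force: [0.6, 0.2, 0.6]
grip_width: 0.0858
```

```bash
python3 - <<'E'
from h import *
st(); snap("side","23"); snap("top","23",(130,150,290,270),5); c=snap("wrist","23")
E
```

```text
t 42.65 p [ 0.6475 -0.0601  0.191 ] rpy [-1.7993e+02 -7.0000e-02  8.5820e+01] F [0.6 0.2 0.6] w 0.0858
```

View pics/wrist23.png

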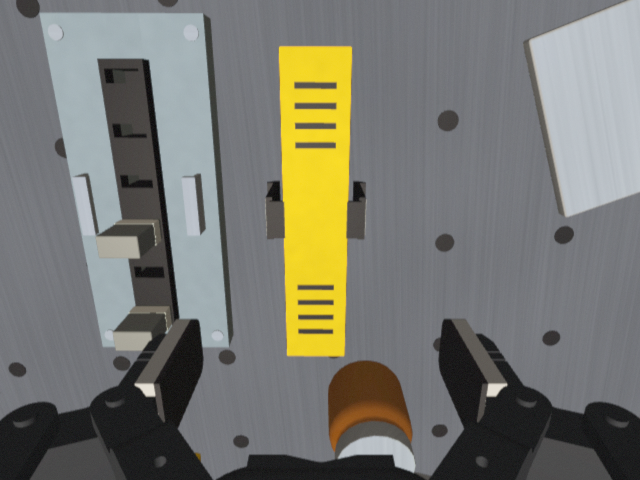

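View pics/top23.png

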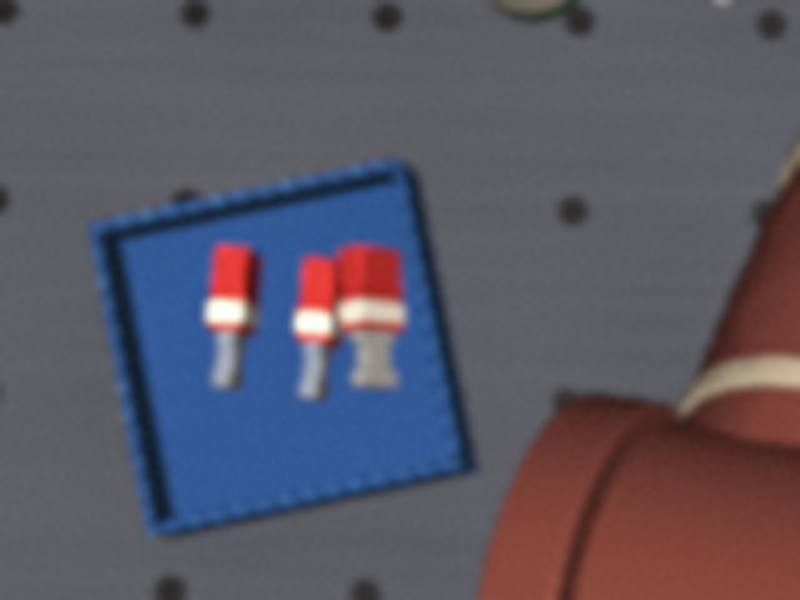

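View pics/side23.png

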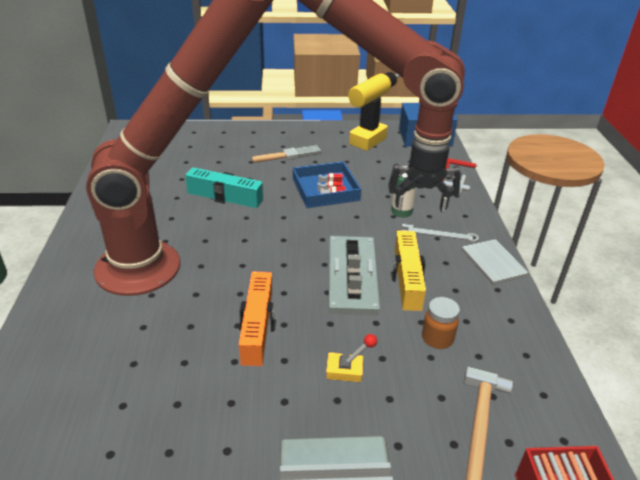

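All three reds lie flat inside the tray, at top crop (230,310), (318,320) and (372,310). Both greys are still plugged in. The cover stands on the bench at wrist (316,200). I'll measure its pose.

```bash
python3 - <<'E'
from h import *
c=pickle.load(open("pics/wrist23.pkl","rb")); w=cloud(c); H=hsv(c)
m=np.zeros((480,640),bool); m[20:360,260:370]=1
m&=(H[...,0]>20)&(H[...,0]<35)&(H[...,1]>120)&(w[...,2]>.055); P=w[m]
print(rect(P),np.median(P[:,2]))
a=np.array([[w[r][m[r]][:,1].mean(),(w[r][m[r]][:,0].min()+w[r][m[r]][:,0].max())/2] for r in range(60,345)])
k=np.polyfit(a[:,0],a[:,1],1); print("yaw",90-np.degrees(np.arctan(k[0])))
E
```

```text
[644.5 -54.  216.9  44.2  85.8] 0.06152763491222077
yaw 85.83683540473903
```

>>> {"name": "step_arm", "arguments": {"motion": [[-0.08,0.2,-0.8,0,0,0],[0,0,-1,0,0,0],[0,0,-1,0,0,0],[0,0,0,0,0,0],[0,0,0,0,0,0]]}}

```text
time: 43.3
ee_pos: [0.6459, -0.0531, 0.1075]
tcp_rot: [-3.141, -0.0, 1.501]
force: [0.6, -0.6, -0.8]
grip_width: 0.0853
```

```bash
python3 - <<'E'
from h import *
st(); c=snap("wrist","24")
E
```

```text
t 43.3 p [ 0.6459 -0.0531  0.1075] rpy [-1.7998e+02 -2.0000e-02  8.5970e+01] F [ 0.6 -0.6 -0.8] w 0.0853
```

View pics/wrist24.png

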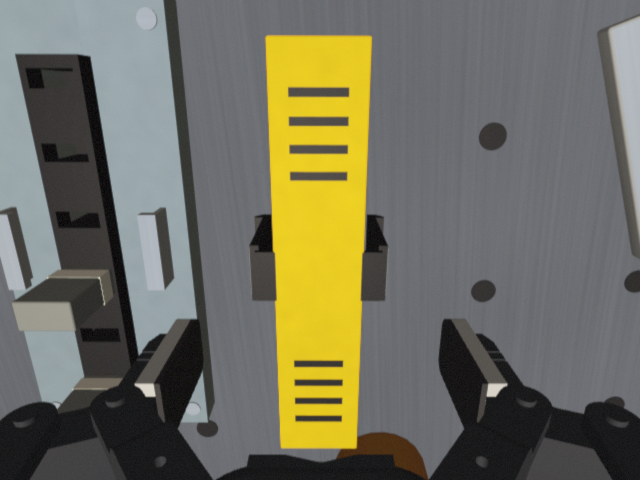

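Well centred, with tabs at (262,272) and (376,272). Going down and pinching.

>>> {"name": "step_arm", "arguments": {"motion": [[-0.03,-0.03,-0.9,0,0,0],[0,0,-0.9,0,0,0],[0,0,-0.9,0,0,0],[0,0,0,0,0,0],[0,0,0,0,0,0],[0,0,0,0,0,0]]}}

```text
time: 43.95
ee_pos: [0.6468, -0.0556, 0.029]
tcp_rot: [3.137, 0.0, 1.499]
force: [0.3, -0.5, 0.5]
grip_width: 0.0852
```

>>> {"name": "step_arm", "arguments": {"motion": [[0,0,0,0,0,0],[0,0,0,0,0,0],[0,0,0,0,0,0],[0,0,0,0,0,0],[0,0,0,0,0,0],[0,0,0,0,0,0],[0,0,0,0,0,0]], "jaw": 1, "newtons": 60}}

```text
time: 44.65
ee_pos: [0.646, -0.0556, 0.0307]
tcp_rot: [3.138, -0.001, 1.499]
force: [-4.6, 0.9, 16.5]
grip_width: 0.0485
```

>>> {"name": "step_arm", "arguments": {"motion": [[0,0,0.2,0,0,0],[0,0,0.4,0,0,0],[0,0,0.4,0,0,0],[0,0,0.6,0,0,0],[0,0,0.6,0,0,0],[0,0,0.6,0,0,0],[0,0,0.6,0,0,0],[0,0,0.6,0,0,0]]}}

```text
time: 45.45
ee_pos: [0.6446, -0.0553, 0.1476]
tcp_rot: [-3.142, 0.0, 1.499]
force: [0.2, 0.1, -1.9]
grip_width: 0.0479
```

```bash
python3 - <<'E'
from h import *
st(); c=snap("side","25",(260,140,460,320),4)
E
```

```text
t 45.45 p [ 0.6446 -0.0553  0.1476] rpy [-1.800e+02  1.000e-02  8.587e+01] F [ 0.2  0.1 -1.9] w 0.0479
```

View pics/side25.png

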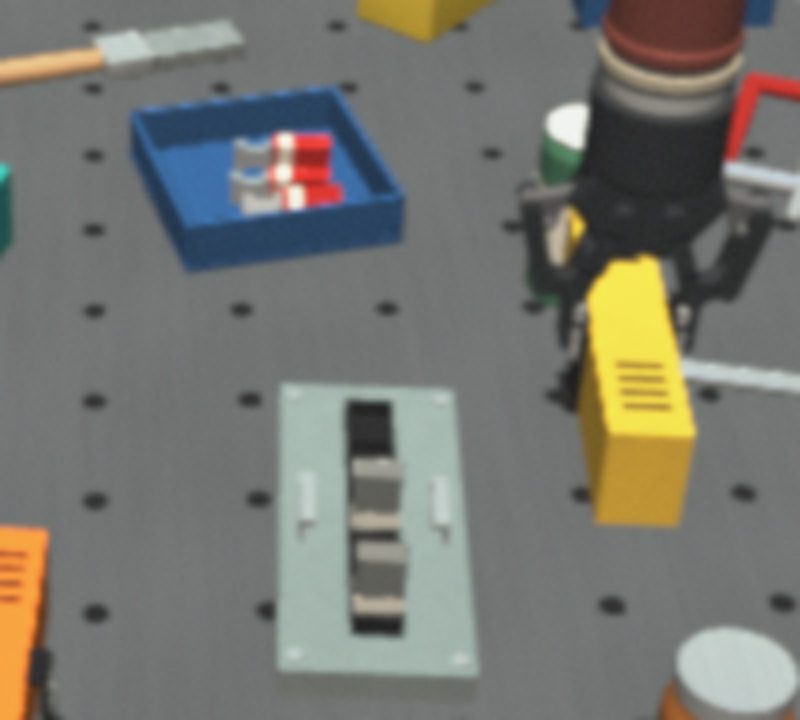

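The cover is held level. All three reds are visible in the tray. Carrying it back above the strip.

>>> {"name": "step_arm", "arguments": {"motion": [[-0.4,0,0,0,0,0],[-0.6,0,0,0,0,0],[-0.6,0.1,0,0,0,0],[-0.6,0.1,0,0,0,0],[-0.6,0.1,0,0,0,0],[-0.6,0.1,0,0,0,0],[-0.6,0,0,0,0,0],[-0.35,0,0,0,0,0]]}}

```text
time: 46.3
ee_pos: [0.5126, -0.0432, 0.1464]
tcp_rot: [-3.14, -0.0, 1.499]
force: [-0.8, -0.8, -1.9]
grip_width: 0.0479
```

>>> {"name": "step_arm", "arguments": {"motion": [[0,0,0,0,0,0],[0,0,0,0,0,0]]}}

```text
time: 46.5
ee_pos: [0.5152, -0.0434, 0.1467]
tcp_rot: [3.14, 0.0, 1.499]
force: [0.6, 0.7, -0.9]
grip_width: 0.0479
```

```bash
python3 - <<'E'
from h import *
st(); s=snap("side","26",(260,140,460,320),4); t=snap("top","26",(270,150,410,255),5); c=snap("wrist","26")
for n,cc,win in (("side",s,(150,300,320,400)),("wrist",c,(0,480,180,470)),("top",t,(180,240,280,400))):
    w=cloud(cc); H=hsv(cc); m=np.zeros((480,640),bool); m[win[0]:win[1],win[2]:win[3]]=1
    m&=(H[...,0]>20)&(H[...,0]<35)&(H[...,1]>120)&(w[...,2]>.165); P=w[m]
    if len(P)>30: print(n,rect(P),np.median(P[:,2]),P[:,1].min(),P[:,1].max())
E
```

```text
t 46.5 p [ 0.5152 -0.0434  0.1467] rpy [1.799e+02 1.000e-02 8.588e+01] F [ 0.6  0.7 -0.9] w 0.0479
side [512.4 -71.3 167.4  48.1  87. ] 0.17573283260700068 -0.15484143303533482 0.012029652543029234
wrist [518.2  -8.8 142.7  47.7  85.1] 0.17699313440191097 -0.07995218858636441 0.06349113545208725
top [487.4 -40.8 213.9 102.8  85.8] 0.17750189104820646 -0.15066168105706645 0.06497063333771949
```

View pics/side26.png

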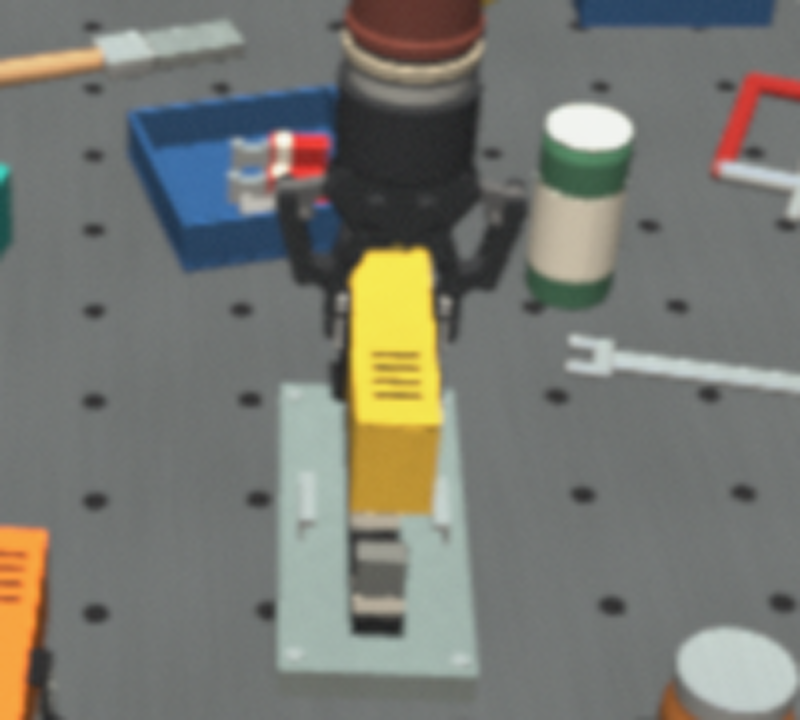

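View pics/wrist26.png

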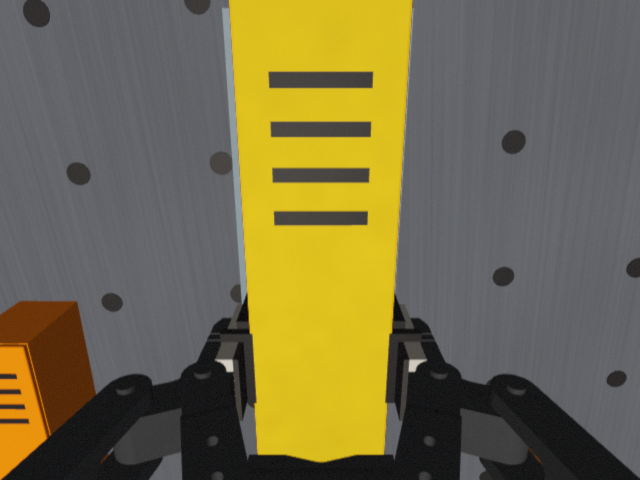

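>>> {"name": "step_arm", "arguments": {"motion": [[-0.03,0,-0.4,0,0,0],[0,0,-0.4,0,0,0],[0,0,-0.3,0,0,0],[0,0,0,0,0,0],[0,0,0,0,0,0]]}}

```text
time: 47.15
ee_pos: [0.5134, -0.0434, 0.1131]
tcp_rot: [-3.141, 0.0, 1.499]
force: [-0.2, -0.6, -1.1]
grip_width: 0.0476
```

>>> {"name": "step_arm", "arguments": {"motion": [[0,0,-0.3,0,0,0],[0,0,-0.3,0,0,0],[0,0,-0.3,0,0,0],[0,0,-0.3,0,0,0],[0,0,0,0,0,0],[0,0,0,0,0,0]]}}

```text
time: 47.75
ee_pos: [0.5132, -0.0433, 0.077]
tcp_rot: [-3.141, 0.0, 1.499]
force: [0.0, -0.1, -1.1]
grip_width: 0.0477
```

```bash
python3 - <<'E'
from h import *
st(); s=snap("side","27",(280,180,440,320),5)
E
```

```text
t 47.75 p [ 0.5132 -0.0433  0.077 ] rpy [-179.96    0.     85.87] F [ 0.  -0.1 -1.1] w 0.0477
```

View pics/side27.png

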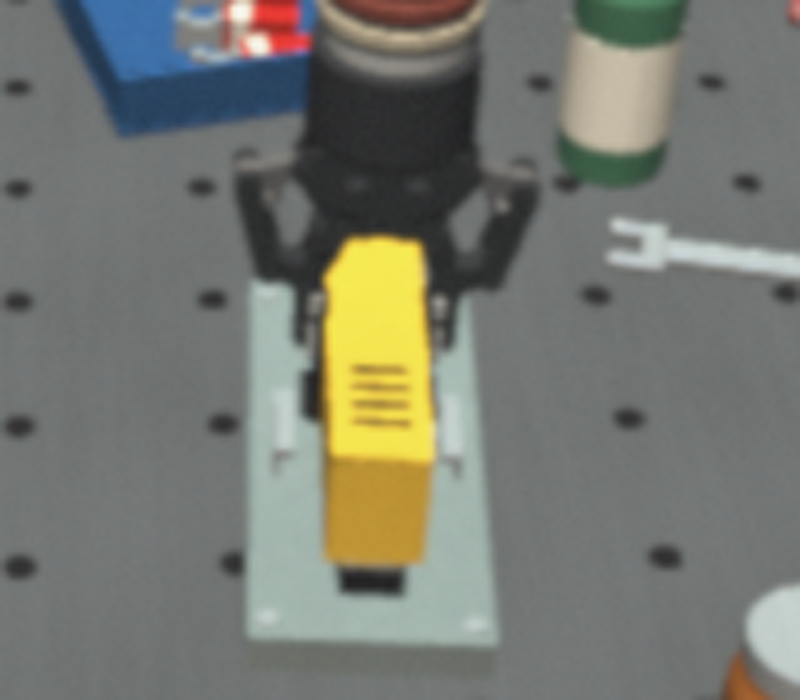

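It's over the fuses without contact, and end-on it lines up with the black block. Continuing down.

>>> {"name": "step_arm", "arguments": {"motion": [[0,0,-0.2,0,0,0],[0,0,-0.2,0,0,0],[0,0,-0.2,0,0,0],[0,0,0,0,0,0],[0,0,0,0,0,0]]}}

```text
time: 48.3
ee_pos: [0.5132, -0.0433, 0.0591]
tcp_rot: [-3.141, -0.0, 1.499]
force: [0.1, -0.1, -1.7]
grip_width: 0.0479
```

>>> {"name": "step_arm", "arguments": {"motion": [[0,0,-0.15,0,0,0],[0,0,-0.1,0,0,0],[0,0,0,0,0,0],[0,0,0,0,0,0]]}}

```text
time: 48.7
ee_pos: [0.5133, -0.0433, 0.0518]
tcp_rot: [-3.141, -0.0, 1.499]
force: [-0.3, -0.0, -1.3]
grip_width: 0.0481
```

>>> {"name": "step_arm", "arguments": {"motion": [[0,0,-0.07,0,0,0],[0,0,0,0,0,0]]}}

```text
time: 48.9
ee_pos: [0.5136, -0.0433, 0.051]
tcp_rot: [3.141, -0.001, 1.499]
force: [-1.4, 0.9, 7.3]
grip_width: 0.0479
```

>>> {"name": "step_arm", "arguments": {"motion": [[0,0,-0.07,0,0,0],[0,0,0,0,0,0]]}}

```text
time: 49.1
ee_pos: [0.5136, -0.0433, 0.0508]
tcp_rot: [3.14, -0.002, 1.498]
force: [-4.9, 0.5, 22.4]
grip_width: 0.0479
```

Contact at TCP z≈0.051, matching the expected seat. Letting go and rising.

>>> {"name": "step_arm", "arguments": {"motion": [[0,0,0.07,0,0,0],[0,0,0,0,0,0],[0,0,0,0,0,0],[0,0,0,0,0,0],[0,0,0.4,0,0,0],[0,0,1,0,0,0],[0,0,1,0,0,0],[0,0,1,0,0,0]], "jaw": -1}}

```text
time: 49.9
ee_pos: [0.5132, -0.0433, 0.1534]
tcp_rot: [-3.141, 0.0, 1.499]
force: [-0.7, -0.3, -0.6]
grip_width: 0.0853
```

>>> {"name": "step_arm", "arguments": {"motion": [[0,-0.3,1,0,0,0],[0,-0.6,0.6,0,0,0],[0,-0.4,0,0,0,0],[0,0,0,0,0,0],[0,0,0,0,0,0]]}}

```text
time: 50.4
ee_pos: [0.5124, -0.0816, 0.1986]
tcp_rot: [-3.139, -0.001, 1.498]
force: [-0.4, 0.4, 0.3]
grip_width: 0.0858
```

```bash
python3 - <<'E'
from h import *
st(); s=snap("side","28",(280,180,440,320),5); c=snap("wrist","28")
w=cloud(c); H=hsv(c)
m=np.zeros((480,640),bool); m[0:330,250:380]=1
m&=(H[...,0]>20)&(H[...,0]<35)&(H[...,1]>120)&(w[...,2]>.07); P=w[m]
print(rect(P),np.percentile(P[:,2],[5,50,95]))
A=np.c_[P[:,:2],np.ones(len(P))]; print("plane",np.linalg.lstsq(A,P[:,2],rcond=None)[0])
m2=np.zeros((480,640),bool); m2[:,240:400]=1; m2&=(H[...,1]<90)&(H[...,2]<110)&(w[...,2]>.06)&(w[...,2]<.09)&(abs(w[...,1]+.043)<.02)&(abs(w[...,0]-.514)<.05)
P=w[m2]
for n,s in (("L",P[:,0]<.514),("R",P[:,0]>.514)): print(n,P[s].min(0).round(4),P[s].max(0).round(4),len(P[s]))
E
```

```text
t 50.4 p [ 0.5124 -0.0816  0.1986] rpy [-1.7983e+02 -5.0000e-02  8.5850e+01] F [-0.4  0.4  0.3] w 0.0858
[513.1 -48.7 202.   44.1  85.8] [0.08408577 0.08521896 0.08636316]
plane [ 0.00422338 -0.00031121  0.0830365 ]
L [ 0.4824 -0.054   0.0604] [ 0.493  -0.0241  0.0878] 712
R [ 0.5348 -0.0579  0.06  ] [ 0.545  -0.0281  0.0871] 714
```

View pics/side28.png

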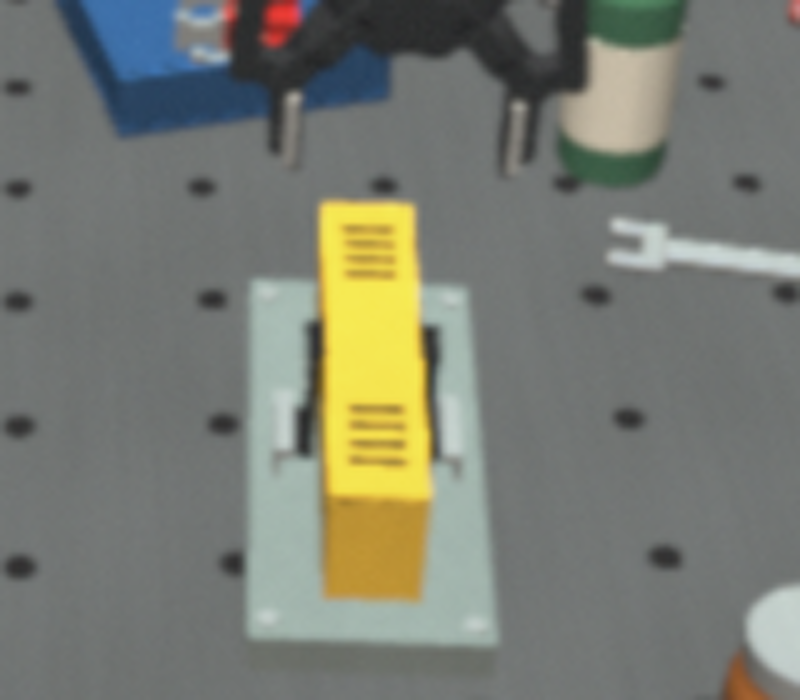

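View pics/wrist28.png

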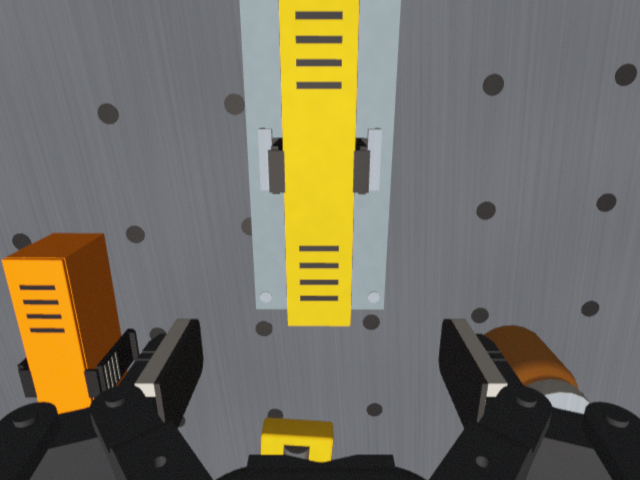

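It isn't fully home: the top is at 85.2 mm where it was 81.5, and the tabs span ~62.6 mm where they were 69. I'll press the top with closed fingers.

>>> {"name": "step_arm", "arguments": {"motion": [[0.03,0.65,0,0,0,0],[0,0.65,0,0,0,0],[0,0,-0.8,0,0,0],[0,0,-0.8,0,0,0],[0,0,-0.8,0,0,0],[0,0,-0.8,0,0,0],[0,0,0,0,0,0],[0,0,0,0,0,0]], "jaw": 1}}

```text
time: 51.3
ee_pos: [0.514, -0.0427, 0.1034]
tcp_rot: [-3.14, -0.0, 1.5]
force: [0.1, -0.6, 0.4]
grip_width: -0.0002
```

```bash
python3 -c "from h import *; st()"
```

```text
t 51.3 p [ 0.514  -0.0427  0.1034] rpy [-1.799e+02 -1.000e-02  8.592e+01] F [ 0.1 -0.6  0.4] w -0.0002
```

>>> {"name": "step_arm", "arguments": {"motion": [[0,0,-0.3,0,0,0],[0,0,-0.2,0,0,0],[0,0,0,0,0,0],[0,0,0,0,0,0]]}}

```text
time: 51.7
ee_pos: [0.5143, -0.0433, 0.0889]
tcp_rot: [3.141, -0.0, 1.499]
force: [0.3, 0.1, 0.2]
grip_width: -0.0002
```

>>> {"name": "step_arm", "arguments": {"motion": [[0,0,-0.1,0,0,0],[0,0,0,0,0,0],[0,0,0,0,0,0]]}}

```text
time: 52.0
ee_pos: [0.5142, -0.0433, 0.0858]
tcp_rot: [3.142, -0.0, 1.499]
force: [-0.7, 0.6, 0.3]
grip_width: 0.0002
```

>>> {"name": "step_arm", "arguments": {"motion": [[0,0,-0.07,0,0,0],[0,0,0,0,0,0],[0,0,0,0,0,0]]}}

```text
time: 52.3
ee_pos: [0.5142, -0.0433, 0.0836]
tcp_rot: [-3.141, -0.0, 1.499]
force: [-0.2, 0.5, 0.3]
grip_width: 0.0
```

>>> {"name": "step_arm", "arguments": {"motion": [[0,0,-0.05,0,0,0],[0,0,0,0,0,0],[0,0,0,0,0,0]]}}

```text
time: 52.6
ee_pos: [0.5143, -0.0433, 0.0822]
tcp_rot: [3.141, -0.0, 1.499]
force: [0.5, -0.3, 1.4]
grip_width: -0.0
```

>>> {"name": "step_arm", "arguments": {"motion": [[0,0,-0.05,0,0,0],[0,0,0,0,0,0],[0,0,0,0,0,0]]}}

```text
time: 52.9
ee_pos: [0.5144, -0.0433, 0.0821]
tcp_rot: [3.141, -0.001, 1.499]
force: [-1.1, 1.1, 11.2]
grip_width: -0.0002
```

>>> {"name": "step_arm", "arguments": {"motion": [[0,0,-0.05,0,0,0],[0,0,0,0,0,0],[0,0,0,0,0,0]]}}

```text
time: 53.2
ee_pos: [0.5144, -0.0433, 0.082]
tcp_rot: [3.14, -0.002, 1.498]
force: [-4.0, 0.9, 22.3]
grip_width: -0.0001
```

It met a hard stop at z = 0.082, which is the seated height (20+62). Rising to re-measure.

>>> {"name": "step_arm", "arguments": {"motion": [[0,0,0.3,0,0,0],[0,0,1,0,0,0],[0,0,1,0,0,0],[0,-0.6,1,0,0,0],[0,-0.7,0.6,0,0,0],[0,0,0,0,0,0],[0,0,0,0,0,0]], "jaw": -1}}

```text
time: 53.9
ee_pos: [0.5139, -0.082, 0.196]
tcp_rot: [-3.141, -0.001, 1.498]
force: [-0.7, 0.2, -0.3]
grip_width: 0.0854
```

```bash
python3 - <<'E'
from h import *
st(); s=snap("side","29",(280,180,440,320),5); c=snap("wrist","29")
w=cloud(c); H=hsv(c)
m=np.zeros((480,640),bool); m[0:330,250:380]=1
m&=(H[...,0]>20)&(H[...,0]<35)&(H[...,1]>120)&(w[...,2]>.07); P=w[m]
print(rect(P),np.percentile(P[:,2],[5,50,95]))
A=np.c_[P[:,:2],np.ones(len(P))]; print("plane",np.linalg.lstsq(A,P[:,2],rcond=None)[0])
m3=(w[...,2]>.01)&(w[...,2]<.03)&(abs(w[...,0]-.514)>.046)&(abs(w[...,0]-.514)<.055)&(abs(w[...,1]+.043)<.1); print("plinth z",np.median(w[m3][:,2]))
m2=np.zeros((480,640),bool); m2[:,240:400]=1; m2&=(H[...,1]<90)&(H[...,2]<110)&(w[...,2]>.06)&(w[...,2]<.09)&(abs(w[...,1]+.043)<.02)&(abs(w[...,0]-.514)<.05)
P=w[m2]
for n,s in (("L",P[:,0]<.514),("R",P[:,0]>.514)): print(n,P[s].min(0).round(4),P[s].max(0).round(4),len(P[s]))
c=pickle.load(open("pics/wrist28.pkl","rb")); w=cloud(c)
m3=(w[...,2]>.01)&(w[...,2]<.03)&(abs(w[...,0]-.514)>.046)&(abs(w[...,0]-.514)<.055)&(abs(w[...,1]+.043)<.1); print("plinth z before",np.median(w[m3][:,2]))
E
```

```text
t 53.9 p [ 0.5139 -0.082   0.196 ] rpy [-1.7998e+02 -4.0000e-02  8.5830e+01] F [-0.7  0.2 -0.3] w 0.0854
[513.5 -48.5 201.5  44.   85.8] [0.08039377 0.08153862 0.08266895]
plane [-3.88900643e-04  2.08670409e-05  8.17359647e-02]
plinth z 0.019506755975823242
L [ 0.4793 -0.0539  0.0613] [ 0.4932 -0.0239  0.0837] 873
R [ 0.5348 -0.0583  0.0601] [ 0.5486 -0.0285  0.0834] 883
plinth z before 0.019513270098636237
```

View pics/side29.png

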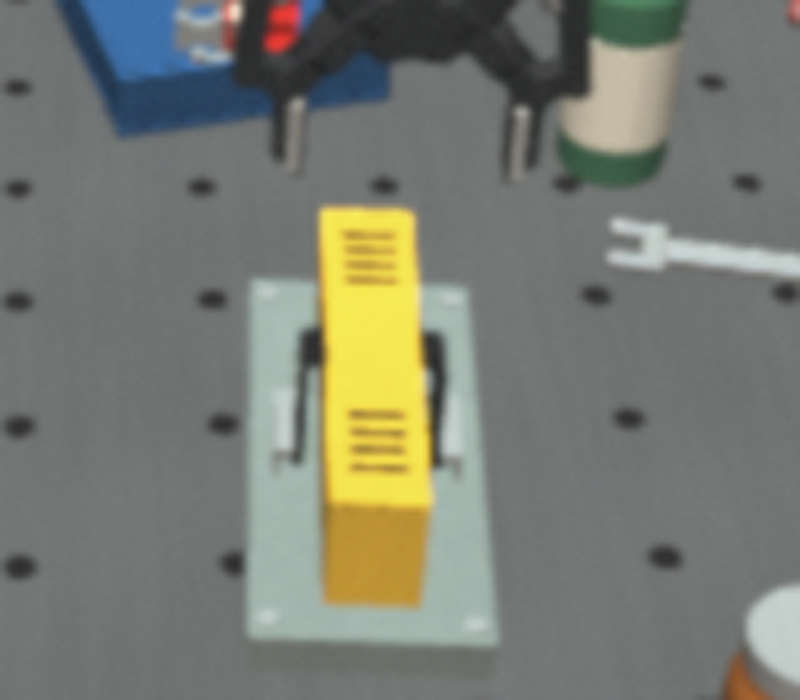

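View pics/wrist29.png

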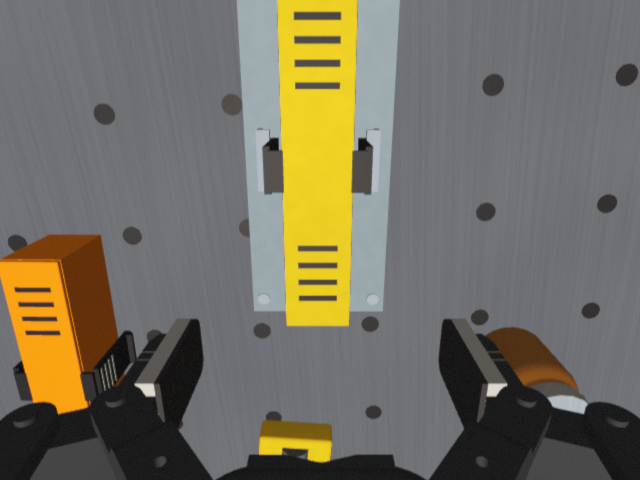

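It's home now. The top is level at 81.5 mm, as it was at first, and the tabs span 69 mm, sprung over the keepers at (272,165) and (362,165). I'll retreat and check everything.

>>> {"name": "step_arm", "arguments": {"motion": [[0,-0.5,1,0,0,0],[0,-1,1,0,0,0],[0,-1,0.5,0,0,0],[0,-1,0,0,0,0],[0,-1,0,0,0,0],[0,-1,0,0,0,0],[0,0,0,0,0,0],[0,0,0,0,0,0]]}}

```text
time: 54.8
ee_pos: [0.514, -0.2462, 0.2696]
tcp_rot: [-3.139, -0.002, 1.499]
force: [0.4, 0.7, 0.2]
grip_width: 0.0853
```

```bash
python3 - <<'E'
from h import *
st(); s=snap("side","30"); t=snap("top","30")
w=cloud(s);H=hsv(s)
m=np.zeros((480,640),bool); m[310:365,310:390]=1
m&=((H[...,0]<8)|(H[...,0]>172))&(H[...,1]>130); v,u=np.nonzero(m); print("knob",u.mean(),v.mean())
w=cloud(t)
for n,(x0,y0,x1,y1) in dict(can=(205,110,255,160),jar=(400,120,445,165)).items():
    q=w[y0:y1,x0:x1].reshape(-1,3); q=q[q[:,2]>np.nanmax(q[:,2])-.012]; print(n,rect(q),np.nanmedian(q[:,2]))
E
```

```text
t 54.8 p [ 0.514  -0.2462  0.2696] rpy [-1.7984e+02 -1.1000e-01  8.5880e+01] F [0.4 0.7 0.2] w 0.0853
knob 370.15555555555557 339.94074074074075
can [678.5 221.7  53.3  53.4  61.7] 0.13011006422017413
jar [ 5.627e+02 -2.384e+02  3.800e+00  3.000e-01  8.000e-01] 0.3040138404643281
```

View pics/side30.png

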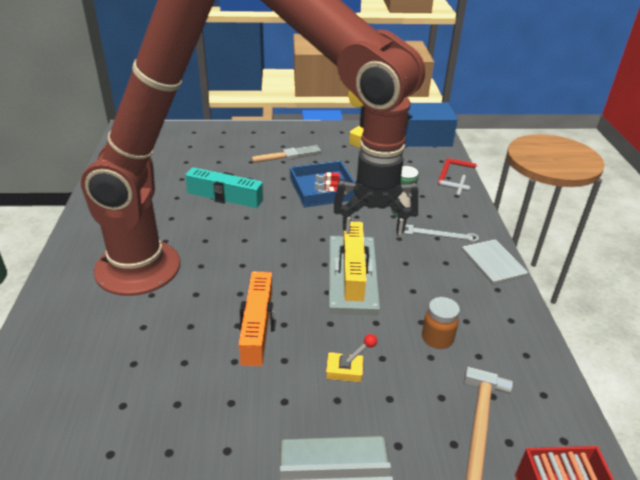

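View pics/top30.png

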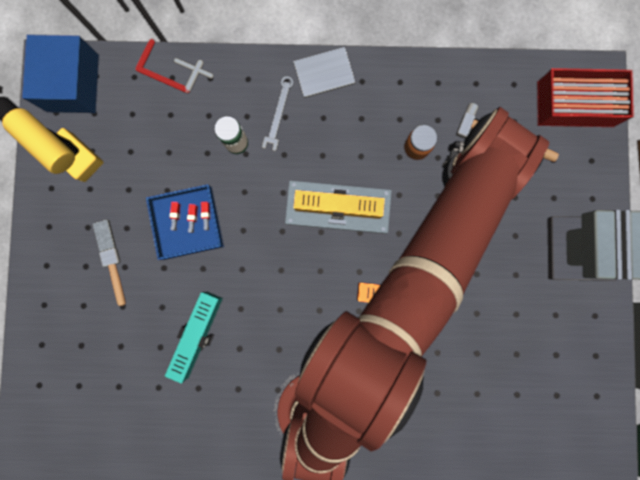

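Final views:
- **Tray:** three reds inside, top (174,212), (191,217) and (205,212). It was shifted slightly.
- **Cover:** clipped on at (340,205).
- **Lever:** still off, knob at side (370,340).
- **Can and jar:** both standing.

Handing in.

```bash
python3 -c "from plant import ctrl; print(ctrl.finish_job())"
```

```text
the job is handed in; nothing more can be done
None
```

The job is done and handed in at about 55 s; the hand-in reports no verdict.

- **Isolator:** I swung the lever to off first, pushing until it hit its stop at 17 N. The knob was still in the off position at the end.
- **Fuses:** I unclipped the yellow cover and set it aside, then pulled all three red fuses. They lie flat in the blue tray. Both grey fuses were still plugged in when the cover went back on.
- **Cover:** After the first refit it sat about 4 mm high with the tabs only part-way out (about 62.6 mm across). I pressed the top to about 22 N, which is more than the 15 N suggested. It now sits level at 81.5 mm with the tabs 69 mm apart, both matching what I measured at the start.
- **Tray:** The tray shifted slightly near the end while the arm was away from it. All three fuses stayed inside.
- **Can and jar:** Both are standing. My last position measurement of the jar failed because the arm was in the way, so I confirmed it by eye in the side and top pictures.

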